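Scoop the washed grinding balls into their case and shut the lid

ROBOT

A 6-joint arm with a two-finger parallel gripper is mounted at the origin on the work surface. World frame = base frame: x ahead of the robot, y to its left, z up, the work surface at z = 0. Lengths are in mm, angles in rad, forces in N, time in s.
With the tool pointing down it reaches from about 325 to 775 mm from the base axis. Payload 5.5 kg.
Tool frame: the origin (TCP) lies on the centre line of the jaws, within the pads' length; the fingertips stand manip.tip_extent ahead of it and the grasp point (between the pads) lies 6 mm ahead of it (manip.tip_extent is the distance from the TCP to the fingertips, in mm); z points along the fingers, y is the line along which they close (so a half turn about z gives the same grasp; the last joint's range is limited). The gripper opens to 85 mm and grips with 20 to 120 N. Pads are 22 mm wide; open, the fingers measure 114 mm over their backs; the gripper's body (76 mm by 85 mm) begins 54 mm behind the grasp point. The pads swing forward as they close: fully open they stand 13 mm farther back than shut.
Start: joints at [-1.256, 0.091, 1.231, -0, 1.82, -0.057], TCP at [217.976, -559.02, 256.275] pointing down, gripper open.
Joint ranges: [-2.87, 2.87], [-0.86, 2.18], [0.17, 2.46], [-1.51, 4.65], [0.06, 2.69], [-2.65, 2.65]. Speed limits (rad/s): [2.57, 2.57, 3.01, 3.14, 3.14, 3.14].

INTERFACE

Orientations are given as a rotation vector (axis times angle).
In Python, from plant import manip gives the robot as it stands. The module is installed in compiled form; this text tells all that it offers.
- The arm moves only by the tool servo_tool, never from a script. Its argument "moves" is a list of rows, each a list of 7 numbers: the opening, from 0 (shut) to 1 (fully open), then the shift along the tool's x, y, z in m, then the turn, a rotation vector about the tool's x, y, z in rad. A call has 1 to 5 rows; each row shifts and turns the commanded pose from where the row before left it, along the tool's axes as they then stand; what a row does not reach is not made up. A row lasts 1/8 s, in which the tool goes at most 62.5 mm and 10.7 degrees, less where a joint would pass 70% of its speed; a pose out of reach is approached as far as the arm can. A call is refused whole if a number of a shift passes 0.0625 or a number of a turn 0.188, either way. A call with a gripper value outside its range is refused whole. The fingers move at their own pace and stop on an object; the grip force is fixed at half the most. Time passes only in rows, so rows that do not move let the fingers close. It gives the time, the measured TCP pose, the force, the opening and the grip force at its end, in the units of the state.
- manip.get_obs(): the state, without advancing time (a new reading comes with each control period).
- manip.capture(name): name is "scene" or "top" or "wrist"; returns (picture, depth): 420x560x3 uint8, red, green, blue; 420x560 float32, mm along the optical axis (not along the pixel's ray), 0 where there is no reading.
- manip.camera_params(name): a dict with "intrinsics" (3x3 intrinsics, pixels), "k1" (the pictures are not rectified: a ray, as slopes to the right and down, at radius r is drawn at 1 + k1 r^2 times it, then the intrinsics apply), "R" (3x3) and "t" (3): a world point X has camera coordinates R X + t. Camera axes: x right, y down, z forward; pixel columns grow to the right and rows downward; lengths in mm; the calibration is good to about 2 mm. A picture is of the moment at which its call begins: read the wrist's pose just before it. camera_params takes no time and is no camera call; for the wrist camera it gives the pose at the moment of the call.
- manip.hand_in(): hands the job in; it is judged then, once.
The state is a dict: "time": time; "joints": joint angles; "qvel": joint speeds; "effort": joint torques, N m; "ee_pos": TCP position; "tool_rot": TCP orientation; "wrist_force": force on the tool from outside, world axes, zero at the start; "ft_torque": the same for the moment, N m; "grip_width": opening from 0.0 (shut) to 1.0 (fully open); "finger_force": force on a finger pad.
Only numpy, scipy, OpenCV 4.12 (cv2) and the standard library are available. Lean on these libraries where they do the work, as an engineer would, in place of code of your own. Each camera call takes 0.05 s, during which the arm holds its last target. There are 200 camera calls.

TASK

With the steel scoop, scoop the five orange grinding balls out of the green tub and tip them all into the white storage case, never touching a ball with the gripper. Put the scoop back down on the black mat, standing flat on its pan, and swing the blue lid of the case fully shut without slamming it. Leave everything else on the bench as it is, and let go of everything at the end.

Things in the scene. Friction and masses are not known exactly. Their poses are not given: they have to be found in the camera images.
- scoop: Steel scoop, about 160 g, standing on the black mat. Origin: centre of the underside of its pan; x points out of the open mouth, z up. Pan 90 (x) by 94 mm outside, sheet 2 mm; lip = floor edge at x=+45; side walls 36 mm high from the back to x=+25, 20 mm high to x=+35, none beyond; back wall 36 mm high at x=-45. A straight black handle rises from the back wall and leans backward 10 deg from z.
- scoop_grip (a point): Grip point on the handle's axis, at (-56, 0, 103) mm in the scoop's frame; axes as the scoop's. Handle: flat bar 14 mm thick (in the x-z plane), 26 mm wide (along y), 110 mm long, from (-42, 0, 24) mm along (-0.174, 0, 0.985); it ends 30 mm past this point. Grip its front and back faces, tool along the handle.
- scoop_lip (a point): Middle of the lip's lower edge, at (45, 0, 0) mm in the scoop's frame. Axes as the scoop's.
- tub: Green tub fixed on the bench, a trough along its x. Origin: centre of underside, z up. Flat inner floor 190 (x) by 100 (y) mm. Side walls upright, 4 mm; end walls lean outward 30 deg from vertical, feet at x=-95 and +95 mm. Walls 54 mm high; flange outside, overall 300 by 128 mm. Balls start scattered in the +x half (x=+20 to +90); the -x half is empty.
- tub_floor (a point): Centre of the tub's inner floor, 4 mm above the bench; axes as the tub's. The scoop just fits between the side walls (3 mm to spare each side), so no ball can pass it: balls can be driven along the floor against the +x end wall, where they ride up onto the pan.
- ball0: Orange grinding ball 0, 22 mm across, about 30 g, smooth (friction about 0.3); origin at its centre (its axes turn as it rolls). Rolls easily but comes to rest soon; stays put on slopes under a few degrees.
- ball1: Orange grinding ball 1, 22 mm across, about 30 g, smooth (friction about 0.3); origin at its centre (its axes turn as it rolls). Rolls easily but comes to rest soon; stays put on slopes under a few degrees.
- ball2: Orange grinding ball 2, 22 mm across, about 30 g, smooth (friction about 0.3); origin at its centre (its axes turn as it rolls). Rolls easily but comes to rest soon; stays put on slopes under a few degrees.
- ball3: Orange grinding ball 3, 22 mm across, about 30 g, smooth (friction about 0.3); origin at its centre (its axes turn as it rolls). Rolls easily but comes to rest soon; stays put on slopes under a few degrees.
- ball4: Orange grinding ball 4, 22 mm across, about 30 g, smooth (friction about 0.3); origin at its centre (its axes turn as it rolls). Rolls easily but comes to rest soon; stays put on slopes under a few degrees.
- case: White open-topped storage case, fixed to the bench. Origin: centre of its underside, z up. Outside 130 (x) by 140 (y) by 60 (z) mm, walls and floor 5 mm. The lid is hinged along the top of its +x wall, so when open the lid stands up on that side and the case is free from its -x side.
- lid (a joint): Angle of the blue lid, rad: 0 shut flat on the case, grows as it opens, 1.9 at most; starts between 1.55 and 1.8 (upright or leaning back a little). The hinge is stiff (about 0.13 N m of friction): the lid stays where it is left and must be pushed all the way down.
- lid_hinge (a point): On the lid's hinge axis, middle of the case's +x top rim, at (65, 0, 60.5) mm in the case's frame; axis along the case's y. This frame turns with the lid: the lid, a plain plate 130 mm long, 140 wide, 6 thick (120 g), extends along its own -x, its outer face at own z=+6 mm; that face looks up when shut and towards the case's +x when open.
- lid_edge (a point): Middle of the lid's free edge, 130 mm from the hinge, at mid-thickness. Axes as the lid's.
- mat: Black rubber mat fixed on the bench, 180 (x) by 130 (y) by 3 mm thick, origin at the centre of its underside. The scoop starts on it and belongs on it.
- jar: Bystander: amber glass jar, 42 mm across, 60 mm high, origin under its centre.
- vial: Bystander: clear glass vial with black cap, 32 mm across, 55 mm high, origin under its centre.
- tape: Bystander: flat roll of yellow tape, 44 mm across, 18 mm high, origin under its centre.
- spatula: Bystander: slim steel spatula, 170 mm long, lying along its x; origin at the middle of its length, underneath.
- pipette: Bystander: white pipette lying along its x, 260 mm long (x from -85 to +175), 30 mm high, origin underneath.
- beaker: Bystander: glass beaker, 60 mm across, 80 mm high, origin under its centre.
- squeeze: Bystander: white bottle, 60 mm across, 150 mm high, origin under its centre.
There are look-alikes about, which are no part of the job. What is shaped like the case but yellow is not meant.

How it is judged:
By the outcome, as a careful person would: the job done as asked, in the order asked, and still so for the second after the job is handed in, with the robot touching nothing.
It also fails if it takes over 72 s, if anything falls off the work surface, if the arm or the gripper's body presses on something with over 40 N, if the wrist force passes 120 N, or if a joint passes its speed limit or range.

## Working session

There is one attempt and no reset: what is moved stays moved. The work goes in short steps, Python scripts to look and compute and a tool call to move; the robot and the scene stay as the last step left them, time stands still between calls to the robot, and variables do not carry over. Pictures are saved under pics/ and viewed, at most 10 in all, crops included, and the job is handed in when it is done.

Besides the shell and the picture viewer there is one more tool, called after "Request:" by a JSON object that holds its "op" and its "data", one argument or row to a line. servo_tool: Moves the arm, as the interface text tells. Its arguments: {"type":"object","properties":{"moves":{"type":"array"}},"required":["moves"]}

```bash
mkdir -p pics; cat > h.py <<'E'
import numpy as np, cv2
from plant import manip
from scipy.spatial.transform import Rotation as Ro
def cap(n,fn):
    im,d=manip.capture(n); cv2.imwrite('pics/'+fn+'.png',im[:,:,::-1]); np.save('pics/'+fn+'.npy',d)
    p=manip.camera_params(n); np.savez('pics/'+fn+'_p.npz',**{k:np.array(v) for k,v in p.items()}); return im,d
def ray(fn,u,v):
    p=np.load('pics/'+fn+'_p.npz');K=p['intrinsics'];k1=float(p['k1'])
    s=cv2.undistortPoints(np.array([[[u,v]]],float),K,np.array([k1,0,0,0,0.]))[0,0]
    R=p['R'];t=p['t'];o=-R.T@t; return o,R.T@np.array([s[0],s[1],1.])
def dep(fn,u,v):
    d=np.load('pics/'+fn+'.npy');w=d[int(v)-1:int(v)+2,int(u)-1:int(u)+2];w=w[w>0]
    o,r=ray(fn,u,v); return o+r*np.median(w) if w.size else None
def atz(fn,u,v,z):
    o,r=ray(fn,u,v); return o+r*(z-o[2])/r[2]
E
python3 - <<'E'
from h import *
o=manip.get_obs();print(o['ee_pos'],o['tool_rot'],o['time'],manip.tip_extent)
a,_=cap('scene','s0');b,_=cap('top','t0')
for f in('s0','t0'):
    im=cv2.imread('pics/%s.png'%f);cv2.imwrite('pics/%s_b.png'%f,cv2.resize(im,(800,600)))
    p=np.load('pics/%s_p.npz'%f);print(p['intrinsics'].tolist(),p['k1'],(-p['R'].T@p['t']).round())
E
```

```text
[ 217.88322136 -558.77479978  255.13064439] [-3.08550420e+00 -5.80269170e-01  4.50439785e-04] 0.0 25.0
[[421.1745446288464, 0.0, 273.27735373065445], [0.0, 421.1745446288464, 213.90500098579145], [0.0, 0.0, 1.0]] -0.00860149202179928 [1312. -315.  904.]
[[395.94556936844685, 0.0, 278.30464386220524], [0.0, 395.94556936844685, 211.66014850429502], [0.0, 0.0, 1.0]] 0.02365772674942783 [ 424.   35. 1115.]
```

View pics/s0_b.png

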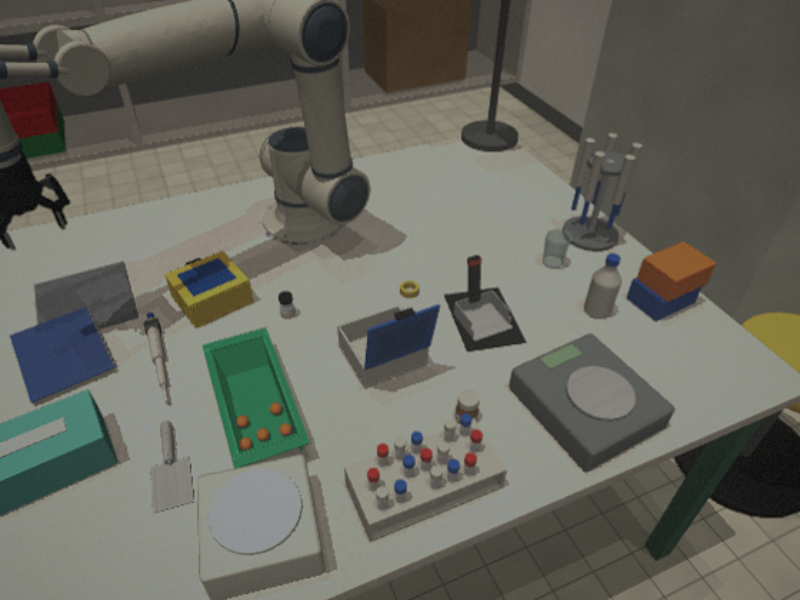

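View pics/t0_b.png

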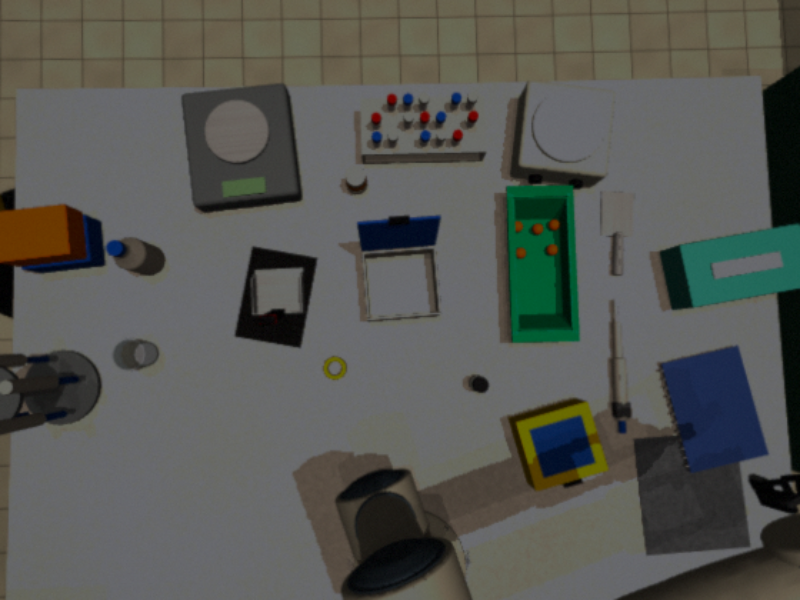

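The scene shot shows the scoop on the mat (≈(485,310)), the open case (≈(390,345)) and the green tub (≈(255,395)). In the top view, up is +x: scoop ≈(277,292), case ≈(401,285), lid ≈(399,232), tub ≈(542,263) with the balls at its upper (far) end. Next, an enlarged crop.

```bash
python3 - <<'E'
from h import *
im=cv2.imread('pics/t0.png')[122:248,157:413]
im=cv2.resize(np.clip(im*1.8,0,255).astype('uint8'),None,fx=3.1,fy=3.1,interpolation=cv2.INTER_CUBIC)
cv2.imwrite('pics/t0_c.png',im);print(im.shape)
im=cv2.imread('pics/s0.png')[170:340,130:390]
cv2.imwrite('pics/s0_c.png',cv2.resize(np.clip(im*1.5,0,255).astype('uint8'),None,fx=3,fy=3,interpolation=cv2.INTER_CUBIC))
E
```

```text
(391, 794, 3)
```

View pics/t0_c.png

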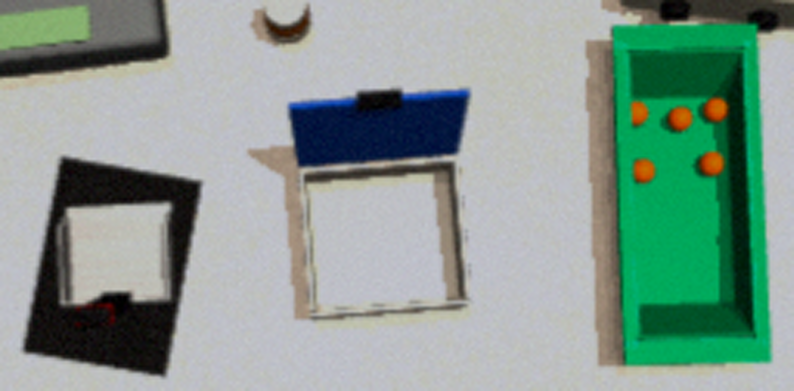

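View pics/s0_c.png

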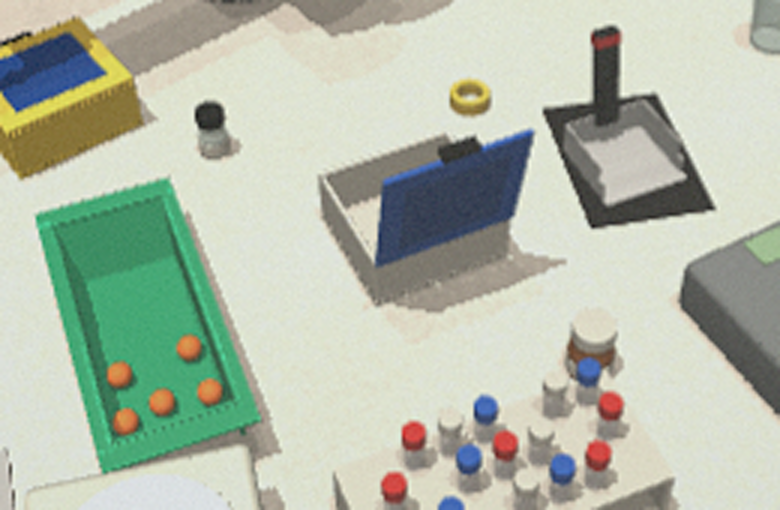

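In the top crop, the tub flange corners are (611,27), (757,24), (770,360) and (625,363). The case's near rim is (310,317)–(466,305), and the lid's free edge is (289,102)–(469,91). The scoop pan spans (68,208)–(170,297) and its red handle tip is ≈(95,315). The scene crop shows the same items: tub corners (258,418), (105,470), (37,214), (168,180) and handle tip (606,35).

```bash
cat >> h.py <<'E'
T=lambda u,v:('t0',157+(u+.5)/3.1-.5,122+(v+.5)/3.1-.5)
S=lambda u,v:('s0',130+(u+.5)/3-.5,170+(v+.5)/3-.5)
def tri(*obs):
    A=np.zeros((3,3));b=np.zeros(3)
    for ob in obs:
        o,r=ray(*ob);r/=np.linalg.norm(r);P=np.eye(3)-np.outer(r,r);A+=P;b+=P@o
    x=np.linalg.solve(A,b);e=[np.linalg.norm(np.cross(x-ray(*ob)[0],ray(*ob)[1]/np.linalg.norm(ray(*ob)[1]))) for ob in obs]
    return x.round(1),np.round(e[0],1)
E
python3 - <<'E'
from h import *
for n,a,b in [('tub++',(611,27),(258,418)),('tub+-',(757,24),(105,470)),('tub--',(770,360),(37,214)),('tub-+',(625,363),(168,180)),
 ('case-+',(310,317),(450,138)),('case--',(466,305),(320,177)),('lid+',(289,102),(533,132)),('lid-',(469,91),(385,182)),
 ('handletip',(95,315),(606,33)),('lip+',(68,208),(685,175)),('lip-',(169,203),(608,205)),('back-',(170,297),(565,125)),('back+',(62,305),(640,100)),
 ('ballA',(638,112),(209,391)),('B',(680,118),(162,402)),('C',(715,109),(126,421)),('D',(643,170),(189,348)),('E',(711,163),(119,375)),
 ('jar',(285,20),(593,330))]:
    print(n,*tri(T(*a),S(*b)),'dT',None if dep(*T(*a)) is None else dep(*T(*a)).round(),'dS',dep(*S(*b)).round())
for n,z,uv in [('tubfl0',0,(680,250)),('panfloor',0,(120,250)),('casefloor',0,(380,240)),('mat1',3,(61,158)),('mat2',3,(201,182)),('mat3',3,(165,375)),('mat4',3,(25,351)),('hingeL',60,(299,166)),('hingeR',60,(457,158))]:
    print(n,atz(*T(*uv),z).round(1),dep(*T(*uv)).round(1))
E
```

```text
tub++ [ 716.8 -207.    55.3] 1.0 dT [ 732. -218.    1.] dS [ 714. -207.   52.]
tub+- [ 716.4 -332.4   58. ] 2.0 dT [ 720. -339.   44.] dS [ 712. -331.   50.]
tub-- [ 421.  -329.6   57.6] 1.5 dT [ 421. -334.   50.] dS [ 364. -329.    2.]
tub-+ [ 421.7 -205.4   53.8] 0.8 dT [ 421. -206.   53.] dS [ 418. -204.   50.]
case-+ [469.7  67.3  49.6] 2.0 dT [471.  67.   1.] dS [476.  66.  56.]
case-- [475.5 -69.8  53.7] 0.2 dT [476. -71.  40.] dS [476. -70.  55.]
lid+ [627.7  73.6 188.3] 0.2 dT [669.  81.  -1.] dS [450. 175.   3.]
lid- [633.4 -63.4 188.2] 1.1 dT [633. -65. 186.] dS [630. -61. 185.]
handletip [472.3 235.  131.9] 1.2 dT [472. 233. 136.] dS [474. 235. 133.]
lip+ [575.2 282.3   9.6] 0.8 dT [576. 283.   3.] dS [571. 287.   4.]
lip- [578.  192.4   5.4] 0.7 dT [578. 192.   3.] dS [576. 194.   3.]
back- [490.4 187.8  41.2] 0.6 dT [491. 189.  26.] dS [452. 212.   0.]
back+ [485.5 280.3  39.5] 0.8 dT [488. 289.   3.] dS [483. 281.  37.]
ballA [ 648.5 -234.3   19.7] 1.2 dT [ 647. -234.   25.] dS [ 651. -233.   22.]
B [ 642.3 -273.3   17.6] 0.8 dT [ 641. -272.   23.] dS [ 645. -273.   21.]
C [ 649.6 -305.5   18.2] 0.7 dT [ 648. -304.   26.] dS [ 653. -305.   22.]
D [ 595.6 -237.4   17.3] 1.0 dT [ 594. -237.   24.] dS [ 600. -237.   22.]
E [ 600.3 -300.    17.3] 0.5 dT [ 599. -298.   25.] dS [ 605. -300.   22.]
jar [734.6  83.8  42.8] 2.7 dT [728.  81.  60.] dS [745.  79.  58.]
tubfl0 [ 523.2 -273.4    0. ] [ 523.  -272.6    2.8]
panfloor [536.6 237.4   0. ] [536.1 236.4   5.7]
casefloor [539.6   1.4   0. ] [539.3   1.5   3.1]
mat1 [621.6 288.8   3. ] [ 6.221e+02  2.896e+02 -3.000e-01]
mat2 [596.6 162.8   3. ] [597.2 163.2  -0.8]
mat3 [422.4 198.2   3. ] [422.4 198.4   1.6]
mat4 [447.6 322.6   3. ] [447.7 323.8  -1.7]
hingeL [599.6  71.5  60. ] [599.6  71.5  60. ]
hingeR [603.2 -65.8  60. ] [603.7 -66.1  57.4]
```

```bash
cat >> h.py <<'E'
def tool(pitch=0,yaw=0.04,lean=10):
    """tool rotation for scoop pitched lip-down by pitch deg; lean = tool axis off vertical at pitch 0"""
    a=np.radians(lean-pitch)
    y=np.array([np.cos(a),0,np.sin(a)]);z=np.array([np.sin(a),0,-np.cos(a)])
    return Ro.from_euler('z',yaw)*Ro.from_matrix(np.c_[np.cross(y,z),y,z])
def grip2tcp(g,R): return np.asarray(g,float)-6*R.apply([0,0,1])
def scoopgrip(ref,pitch,yaw,local=(45,0,0),grip=(-56,0,103)):
    """world grip point if scoop-frame point local stands at ref"""
    return np.asarray(ref)+(Ro.from_euler('z',yaw)*Ro.from_euler('y',pitch,degrees=True)).apply(np.array(grip,float)-local)
def plan(wps,start=None):
    """wps: list of (tcp, Rot, opening, n rows)"""
    if start is None:
        o=manip.get_obs();p=np.array(o['ee_pos']);R=Ro.from_rotvec(o['tool_rot'])
    else: p,R=start
    rows=[]
    for tp,tR,op,n in wps:
        p0,R0=p,R;w=(R0.inv()*tR).as_rotvec()
        for i in range(1,n+1):
            pt=p0+(np.asarray(tp)-p0)*i/n;Rt=R0*Ro.from_rotvec(w*i/n)
            d=np.round(R.inv().apply(pt-p)/1000,4);r=np.round((R.inv()*Rt).as_rotvec(),3)
            assert abs(d).max()<=.0625 and np.linalg.norm(r)<.187 and np.linalg.norm(d)<=.0625,(i,d,r)
            rows.append([op,*d.tolist(),*r.tolist()]);p=p+R.apply(d*1000);R=R*Ro.from_rotvec(r)
    for i in range(0,len(rows),5): print(str(rows[i:i+5]).replace(' ','').replace('0.0,','0,'))
    print('end',p.round(1),R.as_rotvec().round(3))
def st():
    o=manip.get_obs();print('t',round(o['time'],2),np.round(o['ee_pos'],1),np.round(o['tool_rot'],3),'F',np.round(o['wrist_force'],1),'w',round(o['grip_width'],3),'ff',np.round(o['finger_force'],1),'j',np.round(o['joints'],2))
E
python3 - <<'E'
from h import *
plan([((470,-300,320),tool(0),1,8),((480,-262,320),tool(0),1,2)])
E
```

```text
[[1,0.0411,-0.0187,-0.0081,-0.019,0.013,-0.154],[1,0.0436,-0.012,-0.0078,-0.019,0.014,-0.155],[1,0.045,-0.005,-0.0073,-0.019,0.013,-0.154],[1,0.0454,0.0021,-0.0068,-0.02,0.013,-0.155],[1,0.0445,0.0092,-0.0061,-0.019,0.014,-0.154]]
[[1,0.0427,0.0161,-0.0052,-0.019,0.013,-0.155],[1,0.0397,0.0225,-0.0043,-0.019,0.014,-0.154],[1,0.0359,0.0284,-0.0033,-0.019,0.013,-0.155],[1,0.0188,0.0057,0.001,-0,-0,0.0],[1,0.0187,0.0057,0.001,-0,-0,0.0]]
end [ 480. -262.  320.] [2.089 2.174 0.19 ]
```

Request:
{"op": "servo_tool", "data": {
  "moves": [
    [1,0.041,-0.019,-0.008,-0.019,0.013,-0.154],
    [1,0.044,-0.012,-0.008,-0.019,0.014,-0.155],
    [1,0.045,-0.005,-0.007,-0.019,0.013,-0.154],
    [1,0.045,0.002,-0.007,-0.02,0.013,-0.155],
    [1,0.045,0.009,-0.006,-0.019,0.014,-0.154]
  ]
}}

```text
time: 0.72
ee_pos: [376.2, -395.2, 296.3]
tool_rot: [2.568, 1.663, 0.126]
wrist_force: [0.2, 0.2, 0.0]
grip_width: 1.003
finger_force: 0.0
```

Request:
{"op": "servo_tool", "data": {
  "moves": [
    [1,0.043,0.016,-0.005,-0.019,0.013,-0.155],
    [1,0.04,0.022,-0.004,-0.019,0.014,-0.154],
    [1,0.036,0.028,-0.003,-0.019,0.013,-0.155],
    [1,0.019,0.006,0.001,0,0,0],
    [1,0.019,0.006,0.001,0,0,0]
  ]
}}

```text
time: 1.35
ee_pos: [479.7, -259.3, 319.1]
tool_rot: [2.091, 2.172, 0.188]
wrist_force: [-0.1, -0.1, 0.4]
grip_width: 1.002
finger_force: 0.0
```

```bash
python3 - <<'E'
from h import *
st()
im,d=cap('wrist','w1');st()
cv2.imwrite('pics/w1_b.png',cv2.resize(np.clip(im[:,:,::-1]*1.3,0,255).astype('uint8'),(784,588)))
print((-np.load('pics/w1_p.npz')['R'].T@np.load('pics/w1_p.npz')['t']).round())
E
```

```text
t 1.35 [ 479.7 -259.3  319.1] [2.091 2.172 0.188] F [-0.1 -0.1  0.4] w 1.002 ff 0.0 j [-0.62 -0.16  1.37  0.11  1.79 -0.63]
t 1.4 [ 480.2 -257.4  319.5] [2.089 2.174 0.19 ] F [1.1 1.4 0.2] w 1.0 ff 0.0 j [-0.62 -0.16  1.37  0.11  1.79 -0.62]
[ 455. -179.  435.]
```

View pics/w1_b.png

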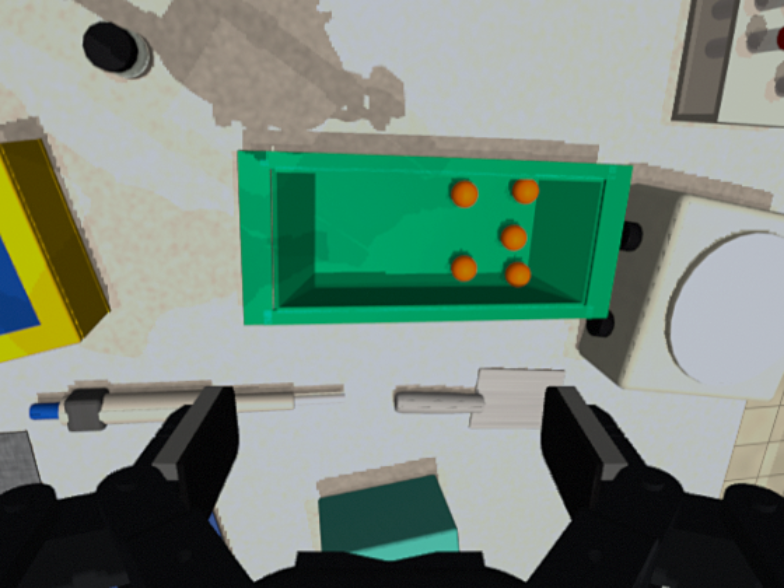

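The wrist view shows the tub flange corners at ≈(238,150), (632,165), (607,320) and (245,325), with five balls near its right (+x) end. A depth fit on the green pixels will refine the tub pose.

```bash
python3 - <<'E'
from h import *
im,d=cap('wrist','w2');st()
p=np.load('pics/w2_p.npz');K=p['intrinsics'];R=p['R'];t=p['t']
v,u=np.mgrid[:420,:560]
s=cv2.undistortPoints(np.stack([u,v],-1).reshape(-1,1,2).astype(float),K,np.array([float(p['k1']),0,0,0,0]))[:,0]
c=np.c_[s,np.ones(len(s))]*d.reshape(-1,1);X=(c-t)@R
i=im.reshape(-1,3).astype(int);g=(i[:,1]>i[:,0]*1.8)&(i[:,1]>i[:,2]*1.3)&(d.reshape(-1)>0)&(X[:,0]>380)&(abs(X[:,1]+268)<90)
Z=X[:,2];print(g.sum(),np.histogram(Z[g],bins=range(-4,72,4)))
for lo,hi in((49,66),(-2,8)):
    q=X[g&(Z>lo)&(Z<hi)];print(np.median(q[:,2]),cv2.minAreaRect(q[:,:2].astype(np.float32)),np.percentile(q[:,:2],[.5,99.5],0).round(1).tolist())
# inner walls: vertical bits
q=X[g&(Z>15)&(Z<45)&(abs(X[:,0]-560)<70)]
for sg in(-1,1):
    w=q[(q[:,1]+268)*sg>0]
    if len(w)>20: print('wall',sg,len(w),np.polyfit(w[:,0]-569,w[:,1],1).round(4))
E
```

```text
t 1.45 [ 479.9 -258.6  319.6] [2.088 2.174 0.189] F [-0.5  0.9  0. ] w 1.0 ff 0.0 j [-0.62 -0.16  1.37  0.11  1.79 -0.63]
30195 (array([   17,  5638,  5340,   555,   610,   596,   612,   676,   699,
         703,   746,   762,   767,   999, 11329,    56,     0,     0]), array([-4,  0,  4,  8, 12, 16, 20, 24, 28, 32, 36, 40, 44, 48, 52, 56, 60,
       64, 68]))
53.887152300006605 ((566.7119750976562, -270.2530822753906), (128.33348083496094, 300.1671142578125), 89.61955261230469) [[417.2, -333.7], [715.0, -206.0]]
3.9714771602082335 ((551.5261840820312, -277.22796630859375), (239.68026733398438, 131.60885620117188), 10.650232315063477) [[470.4, -319.8], [663.1, -225.9]]
wall -1 971 [-8.000000e-03 -3.196713e+02]
```

```bash
python3 - <<'E'
from h import *
plan([((480,170,320),tool(0),1,10)])
E
```

```text
[[1,0.0428,0.0017,0.0002,0,0,0.0],[1,0.0429,0.0018,0.0002,0,0,0.0],[1,0.0428,0.0017,0.0002,0,0,0.0],[1,0.0428,0.0017,0.0003,0,0,0.0],[1,0.0428,0.0017,0.0002,0,0.001,0.0]]
[[1,0.0429,0.0018,0.0002,0,-0,0.0],[1,0.0428,0.0017,0.0003,0,-0,0.0],[1,0.0428,0.0017,0.0002,0,-0,0.0],[1,0.0429,0.0018,0.0003,0,0,0.0],[1,0.0428,0.0017,0.0002,0,0,0.001]]
end [480. 170. 320.] [2.089 2.173 0.19 ]
```

Request:
{"op": "servo_tool", "data": {
  "moves": [
    [1,0.043,0.0017,0,0,0,0],
    [1,0.043,0.0017,0,0,0,0],
    [1,0.043,0.0017,0,0,0,0],
    [1,0.043,0.0017,0,0,0,0],
    [1,0.043,0.0017,0,0,0,0]
  ]
}}

```text
time: 2.08
ee_pos: [479.2, -44.6, 320.6]
tool_rot: [2.09, 2.17, 0.188]
wrist_force: [0.1, 0.7, -0.4]
grip_width: 1.001
finger_force: 0.0
```

Request:
{"op": "servo_tool", "data": {
  "moves": [
    [1,0.043,0.0017,0,0,0,0],
    [1,0.043,0.0017,0,0,0,0],
    [1,0.043,0.0017,0,0,0,0],
    [1,0.043,0.0017,0,0,0,0],
    [1,0,0,0,0,0,0]
  ]
}}

```text
time: 2.7
ee_pos: [479.2, 128.7, 321.2]
tool_rot: [2.085, 2.176, 0.188]
wrist_force: [-0.2, 0.1, -0.5]
grip_width: 1.002
finger_force: 0.0
```

Request:
{"op": "servo_tool", "data": {
  "moves": [
    [1,0,0,0,0,0,0],
    [1,0,0,0,0,0,0]
  ]
}}

```text
time: 2.95
ee_pos: [479.6, 125.9, 321.8]
tool_rot: [2.09, 2.17, 0.188]
wrist_force: [0.3, -0.2, 0.4]
grip_width: 0.993
finger_force: 0.0
```

```bash
python3 - <<'E'
from h import *
st();im,d=cap('wrist','w3');st()
cv2.imwrite('pics/w3_b.png',cv2.resize(np.clip(im[:,:,::-1]*1.3,0,255).astype('uint8'),(784,588)))
E
```

```text
t 2.95 [479.6 125.9 321.8] [2.09  2.17  0.188] F [ 0.3 -0.2  0.4] w 0.993 ff 0.0 j [ 0.21 -0.31  1.49 -0.03  1.78  0.16]
t 3.0 [479.6 126.  321.8] [2.09  2.171 0.188] F [0.6 0.1 0.3] w 1.004 ff 0.0 j [ 0.21 -0.31  1.49 -0.03  1.78  0.16]
```

View pics/w3_b.png

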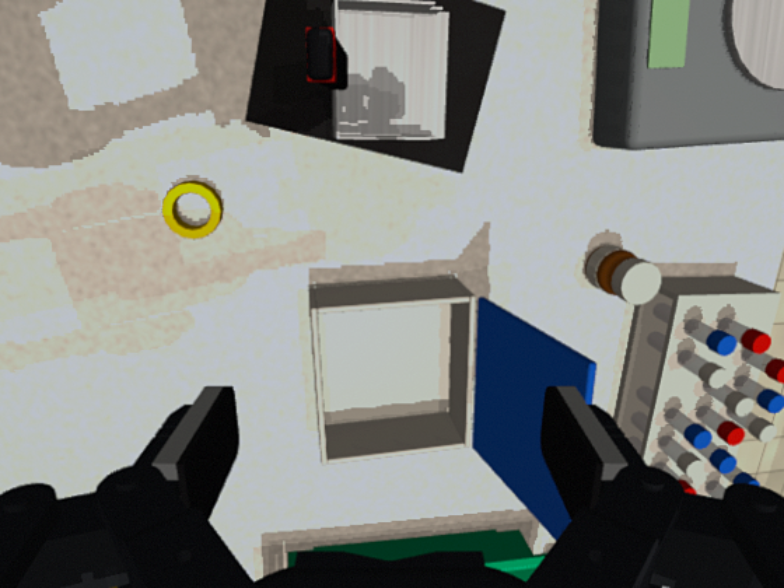

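The wrist view shows the handle's top at ≈(321,54), the pan lip at (449,12)–(444,138), and the case rim corners at ≈(313,306), (472,300), (323,462) and (472,444). The lid is to the right of the case. Next come depth fits for each.

```bash
cat >> h.py <<'E'
def cloud(fn):
    p=np.load('pics/'+fn+'_p.npz');d=np.load('pics/'+fn+'.npy');v,u=np.mgrid[:420,:560]
    s=cv2.undistortPoints(np.stack([u,v],-1).reshape(-1,1,2).astype(float),p['intrinsics'],np.array([float(p['k1']),0,0,0,0]))[:,0]
    X=(np.c_[s,np.ones(len(s))]*d.reshape(-1,1)-p['t'])@p['R']; X[d.reshape(-1)<=0]=np.nan
    return X,cv2.imread('pics/'+fn+'.png')[:,:,::-1].reshape(-1,3).astype(int)
E
python3 - <<'E'
from h import *
X,i=cloud('w3');Z=X[:,2]
def box(n,m):
    q=X[m];print(n,len(q),'z',np.percentile(q[:,2],[2,50,98]).round(1),'mean',q.mean(0).round(1),[np.round(a,1) for a in cv2.minAreaRect(q[:,:2].astype(np.float32))],np.percentile(q[:,:2],[1,99],0).round(1).tolist())
near=lambda x,y,a,b:(abs(X[:,0]-x)<a)&(abs(X[:,1]-y)<b)
box('handletop',near(472,235,30,30)&(Z>125))
box('handle60-110',near(480,235,40,30)&(Z>60)&(Z<110))
box('panrim',near(532,236,70,70)&(Z>35)&(Z<44)&~(near(480,235,40,20)))
box('panall',near(532,236,70,70)&(Z>3.5)&(Z<44)&(i.mean(1)>90))
blue=(i[:,2]>i[:,0]*1.5)
box('caserim',near(537,0,80,85)&(Z>56)&(Z<64)&~blue)
# lid plane
q=X[near(620,5,60,70)&(Z>70)&(Z<200)&blue];c=q.mean(0);n=np.linalg.svd(q-c)[2][2];print('lid',c.round(1),n.round(3),len(q),np.percentile(q,[.5,99.5],0).round(1).tolist())
for u,v in[(449,12),(444,138),(336,138),(306,27),(335,27),(335,82),(306,82)]:
    print(u,v,dep('w3',u/1.4,v/1.4))
E
```

```text
handletop 797 z [127.2 134.8 136.7] mean [470.3 236.9 134.3] [array([470.7, 237.1]), array([15.8, 26.7]), np.float64(1.7)] [[463.1, 223.8], [478.4, 249.9]]
handle60-110 190 z [ 60.7  89.6 109.5] mean [483.9 234.5  87.6] [array([484.6, 235.1]), array([28.2, 15.3]), np.float64(68.2)] [[473.8, 224.8], [490.0, 249.0]]
panrim 429 z [35.6 38.7 40.6] mean [512.1 238.2  38.6] [array([520.7, 238.6]), array([70.2, 94.1]), np.float64(1.6)] [[484.8, 190.8], [554.2, 286.0]]
panall 5619 z [ 3.7  5.1 39.2] mean [535.9 245.2   7. ] [array([530.9, 228.3]), array([ 90. , 122.1]), np.float64(1.6)] [[486.9, 192.3], [574.5, 285.1]]
caserim 2114 z [56.4 59.5 62.6] mean [536.    6.5  59.4] [array([537.4,   2.2]), array([133.9, 141.3]), np.float64(3.1)] [[468.1, -69.2], [602.3, 74.7]]
lid [612.4  11.6 127.3] [ 0.979  0.054 -0.194] 7133 [[598.8, -60.7, 70.7], [626.3, 74.6, 187.8]]
449 12 [575.05059033 286.78820947   4.28830534]
444 138 [577.5793364  192.67771119   3.67654339]
336 138 [487.09905895 190.86903451  32.97930098]
306 27 [466.36342114 269.22875626   4.18493732]
335 27 [485.1730027  265.22894682  38.71379952]
335 82 [479.21134002 224.28812049 120.20747039]
306 82 [466.24466052 230.64446748   3.09809499]
```

```bash
python3 - <<'E'
from h import *
R=tool(0,.03);g=np.array([474.7,237.2,106.])
t=grip2tcp(g,R);print(t, scoopgrip([530.7,238.9,3],0,.03,local=(0,0,0)))
plan([(t-R.apply([0,0,110]),R,1,5),(t,R,1,5)])
E
```

```text
[473.65857975 237.16874802 111.90884652] [474.72519811 237.22025199 106.        ]
[[1,0.0223,-0.0076,0.0192,0,0,0.002],[1,0.0223,-0.0077,0.0193,0,0,0.001],[1,0.0224,-0.0077,0.0192,0,0,0.002],[1,0.0222,-0.0078,0.0192,0,0,0.001],[1,0.0223,-0.0077,0.0192,0.001,0.001,0.002]]
[[1,-0,0,0.022,-0,-0,0.0],[1,-0,0,0.022,-0,-0,0.0],[1,-0,0,0.022,-0,-0,0.0],[1,-0,0,0.022,-0,-0,0.0],[1,-0,0,0.022,-0,-0,0.0]]
end [473.6 237.2 112. ] [2.099 2.164 0.189]
```

Request:
{"op": "servo_tool", "data": {
  "moves": [
    [1,0.0223,-0.0077,0.0192,0,0,0.002],
    [1,0.0223,-0.0077,0.0192,0,0,0.002],
    [1,0.0223,-0.0077,0.0192,0,0,0.002],
    [1,0.0223,-0.0077,0.0192,0,0,0.002],
    [1,0.0223,-0.0077,0.0192,0,0,0.002]
  ]
}}

```text
time: 3.62
ee_pos: [454.4, 237.6, 219.9]
tool_rot: [2.1, 2.161, 0.19]
wrist_force: [0.3, 0.1, -0.4]
grip_width: 1.0
finger_force: 0.0
```

Request:
{"op": "servo_tool", "data": {
  "moves": [
    [1,0,0,0.022,0,0,0],
    [1,0,0,0.022,0,0,0],
    [1,0,0,0.022,0,0,0],
    [1,0,0,0.022,0,0,0],
    [1,0,0,0.022,0,0,0]
  ]
}}

```text
time: 4.25
ee_pos: [473.9, 237.4, 111.5]
tool_rot: [2.1, 2.161, 0.19]
wrist_force: [-0.2, -0.7, 0.0]
grip_width: 1.003
finger_force: 0.0
```

Request:
{"op": "servo_tool", "data": {
  "moves": [
    [1,0,0,0,0,0,0]
  ]
}}

```text
time: 4.38
ee_pos: [472.7, 237.0, 109.9]
tool_rot: [2.101, 2.163, 0.184]
wrist_force: [0.1, 0.2, 0.3]
grip_width: 0.998
finger_force: 0.0
```

```bash
python3 -c "
from h import *
st()"
```

```text
t 4.38 [472.7 237.  109.9] [2.101 2.163 0.184] F [0.1 0.2 0.3] w 0.998 ff 0.0 j [ 0.44 -0.21  1.79 -0.07  1.41  0.42]
```

Request:
{"op": "servo_tool", "data": {
  "moves": [
    [0,0,0,0,0,0,0],
    [0,0,0,0,0,0,0],
    [0,0,0,0,0,0,0],
    [0,0,0,0,0,0,0],
    [0,0,0,0,0,0,0]
  ]
}}

```text
time: 5.0
ee_pos: [473.7, 238.6, 112.8]
tool_rot: [2.098, 2.163, 0.192]
wrist_force: [0.5, -0.2, 2.3]
grip_width: 0.155
finger_force: 59.1
```

Request:
{"op": "servo_tool", "data": {
  "moves": [
    [0,0,0,0,0,0,0],
    [0,0,0,0,0,0,0]
  ]
}}

```text
time: 5.25
ee_pos: [473.7, 238.6, 112.9]
tool_rot: [2.098, 2.163, 0.192]
wrist_force: [0.4, -0.1, 4.5]
grip_width: 0.159
finger_force: 59.1
```

```bash
python3 -c "
from h import *
st()"
```

```text
t 5.25 [473.7 238.6 112.9] [2.098 2.163 0.192] F [ 0.4 -0.1  4.5] w 0.159 ff 59.1 j [ 0.44 -0.21  1.79 -0.07  1.41  0.42]
```

```bash
cat >> h.py <<'E'
REL=np.array([-57.,0.7,109.7])
def sc(ref,pitch,yaw,local=(0,0,0)):
    """tcp pose putting scoop-frame point local at ref"""
    return scoopgrip(ref,pitch,yaw,local,REL),tool(pitch,yaw)
E
python3 - <<'E'
from h import *
o=manip.get_obs();p=np.array(o['ee_pos']);R=tool(0,.03)
print((Ro.from_rotvec(o['tool_rot']).inv()*R).as_rotvec().round(4))
w=[(p+[0,0,190],R,0,5)]
w+=[(*sc((527,-269.5,190),0,-.007),0,12),(*sc((527,-269.5,70),0,-.007),0,4)]
plan(w,(p,R))
E
```

```text
[ 0.0018 -0.0006  0.0003]
[[0,0,0.0066,-0.0374,0,0,0.0],[0,0,0.0066,-0.0374,0,0,0.0],[0,0,0.0066,-0.0375,0,0,0.0],[0,0,0.0066,-0.0374,0,0,0.0],[0,0,0.0066,-0.0374,0,0,0.0]]
[[0,-0.0422,-0.0016,-0,0,-0.001,0.003],[0,-0.0423,-0.0015,0,0,-0,0.003],[0,-0.0422,-0.0013,0,0,-0.001,0.003],[0,-0.0422,-0.0012,0.0001,0,-0,0.003],[0,-0.0423,-0.0011,0.0001,0,-0.001,0.003]]
[[0,-0.0422,-0.001,0.0001,0,-0,0.003],[0,-0.0423,-0.0008,0.0001,0,-0.001,0.003],[0,-0.0422,-0.0007,0.0002,0,-0,0.003],[0,-0.0423,-0.0006,0.0001,0,-0.001,0.003],[0,-0.0422,-0.0005,0.0002,0,-0,0.003]]
[[0,-0.0423,-0.0003,0.0002,0,-0.001,0.003],[0,-0.0422,-0.0002,0.0002,0,-0,0.003],[0,-0,-0.0052,0.0296,0,-0,0.0],[0,-0,-0.0052,0.0295,0,-0,0.0],[0,-0,-0.0052,0.0296,0,-0,0.0]]
[[0,-0.0001,-0.0053,0.0295,0,-0,0.0]]
end [ 470.  -268.5  179.7] [2.137 2.123 0.186]
```

Request:
{"op": "servo_tool", "data": {
  "moves": [
    [0,0,0.0066,-0.0374,0,0,0],
    [0,0,0.0066,-0.0374,0,0,0],
    [0,0,0.0066,-0.0374,0,0,0],
    [0,0,0.0066,-0.0374,0,0,0],
    [0,0,0.0066,-0.0374,0,0,0]
  ]
}}

```text
time: 5.88
ee_pos: [472.8, 238.3, 301.6]
tool_rot: [2.099, 2.165, 0.186]
wrist_force: [1.2, 0.7, -2.0]
grip_width: 0.157
finger_force: 58.9
```

Request:
{"op": "servo_tool", "data": {
  "moves": [
    [0,-0.0422,-0.0016,0,0,-0.001,0.003],
    [0,-0.0422,-0.0015,0,0,0,0.003],
    [0,-0.0422,-0.0013,0,0,-0.001,0.003],
    [0,-0.0422,-0.0012,0,0,0,0.003],
    [0,-0.0422,-0.0011,0,0,-0.001,0.003]
  ]
}}

```text
time: 6.5
ee_pos: [471.2, 26.2, 299.4]
tool_rot: [2.116, 2.148, 0.185]
wrist_force: [1.0, -0.8, -1.7]
grip_width: 0.158
finger_force: 59.3
```

Request:
{"op": "servo_tool", "data": {
  "moves": [
    [0,-0.0422,-0.001,0,0,0,0.003],
    [0,-0.0422,-0.0008,0,0,-0.001,0.003],
    [0,-0.0422,-0.0007,0,0,0,0.003],
    [0,-0.0422,-0.0006,0,0,-0.001,0.003],
    [0,-0.0422,-0.0005,0,0,0,0.003]
  ]
}}

```text
time: 7.12
ee_pos: [469.6, -184.8, 298.7]
tool_rot: [2.132, 2.132, 0.186]
wrist_force: [0.0, 0.6, -1.3]
grip_width: 0.157
finger_force: 59.2
```

Request:
{"op": "servo_tool", "data": {
  "moves": [
    [0,-0.0422,-0.0003,0,0,-0.001,0.003],
    [0,-0.0422,-0.0002,0,0,0,0.003],
    [0,0,-0.0052,0.0295,0,0,0],
    [0,0,-0.0052,0.0295,0,0,0],
    [0,0,-0.0052,0.0295,0,0,0]
  ]
}}

```text
time: 7.75
ee_pos: [468.9, -267.9, 207.6]
tool_rot: [2.139, 2.125, 0.186]
wrist_force: [-0.4, -0.1, -1.7]
grip_width: 0.156
finger_force: 59.3
```

Request:
{"op": "servo_tool", "data": {
  "moves": [
    [0,0,-0.0052,0.0295,0,0,0],
    [0,0,0,0,0,0,0]
  ]
}}

```text
time: 8.0
ee_pos: [467.9, -266.8, 175.8]
tool_rot: [2.143, 2.129, 0.185]
wrist_force: [-0.9, 0.8, -1.8]
grip_width: 0.16
finger_force: 59.3
```

```bash
python3 - <<'E'
from h import *
st();a,_=cap('wrist','w4');b,_=cap('top','t4');st()
c=np.zeros((600,800,3),np.uint8)
c[:300,:400]=cv2.resize(a,(400,300));
k=cv2.resize(b[110:260,320:440],(480,600),interpolation=cv2.INTER_CUBIC);c[:,320:]=0
c[:300,:320]=cv2.resize(a,(400,300))[:,40:360]
c[:,320:]=k
cv2.imwrite('pics/m4.png',np.clip(c[:,:,::-1]*1.4,0,255).astype('uint8'))
E
```

```text
t 8.0 [ 467.9 -266.8  175.8] [2.143 2.129 0.185] F [-0.9  0.8 -1.8] w 0.16 ff 59.3 j [-0.64 -0.2   1.66  0.1   1.55 -0.63]
t 8.1 [ 469.5 -267.9  180.4] [2.137 2.124 0.187] F [ 0.   0.1 -1. ] w 0.152 ff 59.3 j [-0.64 -0.2   1.65  0.1   1.55 -0.63]
```

View pics/m4.png

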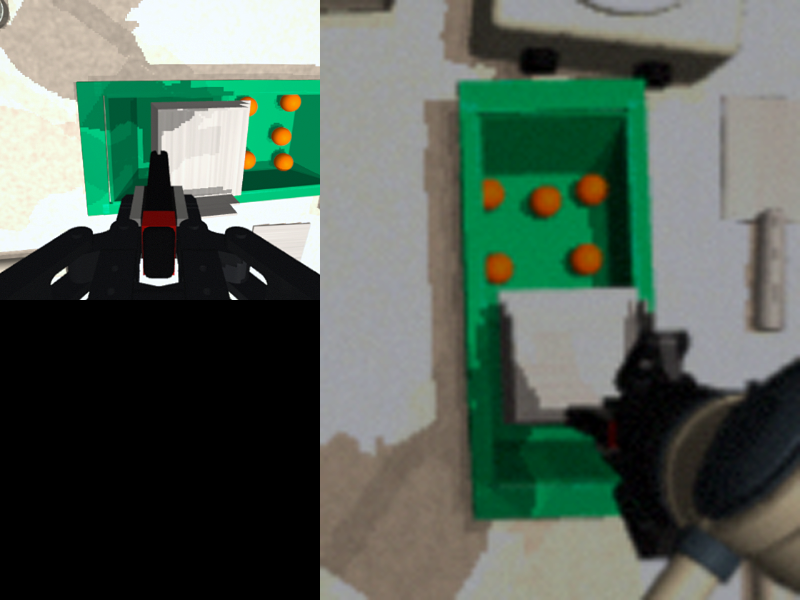

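The picture shows the scoop held level above the tub's empty end, lip just behind the balls (top view: pan (500,290)–(640,425)). I'll fit the pan relative to the tub in the same wrist cloud.

```bash
python3 - <<'E'
from h import *
cap('wrist','w5');st()
X,i=cloud('w5');Z=X[:,2]
def near(x,y,a,b):return (abs(X[:,0]-x)<a)&(abs(X[:,1]-y)<b)
grey=(i.max(1)-i.min(1)<50)&(i.mean(1)>40)
q=X[near(527,-269,70,70)&grey&(Z>66)&(Z<110)]
f=q[(Z[near(527,-269,70,70)&grey&(Z>66)&(Z<110)]<82)]
print(len(q),np.percentile(q,[.5,99.5],0).round(1).tolist(),cv2.minAreaRect(q[:,:2].astype(np.float32)))
c=f[(abs(f[:,0]-530)<30)&(abs(f[:,1]+260)<25)];A=np.c_[c[:,:2]-[527,-269.5],np.ones(len(c))];print('floor plane',np.linalg.lstsq(A,c[:,2],rcond=None)[0].round(4))
rim=q[q[:,2]>95];print('rim',cv2.minAreaRect(rim[:,:2].astype(np.float32)),np.median(rim[:,2]))
for x0 in(500,520,540):
    r=rim[abs(rim[:,0]-x0)<8];print(x0,[ (r[(r[:,1]+269)*s>30][:,1].min().round(1),r[(r[:,1]+269)*s>30][:,1].max().round(1)) if ((r[:,1]+269)*s>30).any() else None for s in(-1,1)])
g=(i[:,1]>i[:,0]*1.8)&(i[:,1]>i[:,2]*1.3)
w=X[g&(Z>15)&(Z<45)&near(600,-319,60,12)]
print('wall-',len(w),np.polyfit(w[:,0]-567,w[:,1],1).round(4))
fl=X[g&(Z>49)&(Z<59)];print('flange y max',np.percentile(fl[:,1],[1,99]),fl[:,0].min(), np.median(fl[:,2]))
E
```

```text
t 8.15 [ 469.9 -268.2  181.5] [2.135 2.123 0.187] F [ 0.2  0.3 -1.6] w 0.152 ff 59.3 j [-0.64 -0.2   1.65  0.1   1.55 -0.63]
17159 [[481.2, -316.7, 72.0], [570.5, -222.7, 108.3]] ((524.8358764648438, -270.4888000488281), (94.9230728149414, 93.67489624023438), 89.05994415283203)
floor plane [ 5.20000e-03 -2.90000e-03  7.35442e+01]
rim ((514.6146240234375, -270.32525634765625), (95.09486389160156, 73.16260528564453), 89.21390533447266) 105.5536004391969
500 [None, (np.float64(-225.0), np.float64(-222.6))]
520 [(np.float64(-317.8), np.float64(-314.1)), (np.float64(-225.6), np.float64(-223.2))]
540 [(np.float64(-318.3), np.float64(-314.6)), (np.float64(-225.8), np.float64(-223.2))]
wall- 1074 [-1.080000e-02 -3.187978e+02]
flange y max [-331.97098142 -205.03451931] 344.19782060836513 55.03789858569628
```

Request:
{"op": "servo_tool", "data": {
  "moves": [
    [0,0.0017,-0.0038,0.0212,0,0,0],
    [0,0,-0.0038,0.0212,0,0,0],
    [0,0,-0.0028,0.016,0,0,0],
    [0,0,0,0,0,0,0],
    [0,0,0,0,0,0,0]
  ]
}}

```text
time: 8.78
ee_pos: [470.0, -266.6, 122.3]
tool_rot: [2.135, 2.122, 0.187]
wrist_force: [-0.0, -1.1, -1.3]
grip_width: 0.153
finger_force: 59.3
```

```bash
python3 - <<'E'
from h import *
st();a,_=cap('wrist','w6');st()
X,i=cloud('w6');Z=X[:,2]
grey=(i.max(1)-i.min(1)<50)&(i.mean(1)>40)
def near(x,y,a,b):return (abs(X[:,0]-x)<a)&(abs(X[:,1]-y)<b)
c=X[near(535,-255,28,25)&grey&(Z<30)];A=np.c_[c[:,:2]-[527,-269.5],np.ones(len(c))];print('pan floor',len(c),np.linalg.lstsq(A,c[:,2],rcond=None)[0].round(4))
g=(i[:,1]>i[:,0]*1.8)&(i[:,1]>i[:,2]*1.3)
w=X[g&(Z>15)&(Z<45)&near(610,-319,50,12)];print('wall-',len(w),np.polyfit(w[:,0]-567,w[:,1],1).round(4))
fl=X[g&(Z<10)&near(610,-270,30,30)];print('tubfloor',len(fl),np.median(fl[:,2]))
q=X[near(527,-269,50,60)&grey&(Z>30)&(Z<50)];print(np.percentile(q,[.5,99.5],0).round(1).tolist())
E
```

```text
t 8.78 [ 470.  -266.6  122.3] [2.135 2.122 0.187] F [-0.  -1.1 -1.3] w 0.153 ff 59.3 j [-0.64 -0.18  1.74  0.1   1.44 -0.64]
t 8.82 [ 470.1 -266.7  122.5] [2.135 2.122 0.187] F [-0.4 -0.4 -1.2] w 0.156 ff 59.3 j [-0.64 -0.18  1.74  0.1   1.44 -0.64]
pan floor 6033 [ 6.6000e-03 -3.2000e-03  1.4586e+01]
wall- 2889 [-5.200000e-03 -3.188294e+02]
tubfloor 5111 4.140820021152553
[[481.3, -318.7, 30.1], [559.7, -221.2, 49.8]]
```

Request:
{"op": "servo_tool", "data": {
  "moves": [
    [0,0,-0.0011,0.0064,0.012,0,0],
    [0,0,0,0.0005,0,0,0],
    [0,0,0,0,0,0,0]
  ]
}}

```text
time: 9.2
ee_pos: [470.0, -266.6, 114.7]
tool_rot: [2.142, 2.129, 0.175]
wrist_force: [-1.5, -1.2, 2.9]
grip_width: 0.157
finger_force: 59.8
```

Request:
{"op": "servo_tool", "data": {
  "moves": [
    [0,0,0,0.0006,0,0,0],
    [0,0,0,0,0,0,0]
  ]
}}

```text
time: 9.45
ee_pos: [469.9, -266.7, 114.6]
tool_rot: [2.142, 2.129, 0.174]
wrist_force: [-2.5, -1.0, 5.6]
grip_width: 0.158
finger_force: 60.5
```

Request:
{"op": "servo_tool", "data": {
  "moves": [
    [0,0,0,0.0006,0,0,0],
    [0,0,0,0,0,0,0]
  ]
}}

```text
time: 9.7
ee_pos: [470.1, -266.8, 114.5]
tool_rot: [2.141, 2.128, 0.174]
wrist_force: [-4.4, -0.5, 7.4]
grip_width: 0.158
finger_force: 60.7
```

Request:
{"op": "servo_tool", "data": {
  "moves": [
    [0,0,0.0099,0.0016,0,0,0],
    [0,0,0.0099,0.0016,0,0,0],
    [0,0,0.0099,0.0016,0,0,0],
    [0,0,0.0099,0.0016,0,0,0],
    [0,0,0.0099,0.0016,0,0,0]
  ]
}}

```text
time: 10.32
ee_pos: [520.4, -267.2, 114.6]
tool_rot: [2.142, 2.128, 0.174]
wrist_force: [-5.4, -1.3, 8.2]
grip_width: 0.154
finger_force: 60.5
```

Request:
{"op": "servo_tool", "data": {
  "moves": [
    [0,0,0.0099,0.0016,0,0,0],
    [0,0,0.006,0.001,0,0,0],
    [0,0,0,0,0,0,0]
  ]
}}

```text
time: 10.7
ee_pos: [536.9, -267.2, 114.5]
tool_rot: [2.141, 2.128, 0.175]
wrist_force: [-1.4, -0.9, 5.0]
grip_width: 0.156
finger_force: 60.2
```

```bash
python3 - <<'E'
from h import *
st();a,_=cap('wrist','w7');b,_=cap('top','t7')
k=b[115:215,340:430]
c=np.hstack([cv2.resize(a[60:300,180:500],(400,300)),cv2.resize(k,(360,400))[:300]])
cv2.imwrite('pics/m7.png',np.clip(c[:,:,::-1]*1.3,0,255).astype('uint8'))
E
```

```text
t 10.7 [ 536.9 -267.2  114.5] [2.141 2.128 0.175] F [-1.4 -0.9  5. ] w 0.156 ff 60.2 j [-0.56 -0.01  1.6   0.09  1.42 -0.57]
```

View pics/m7.png

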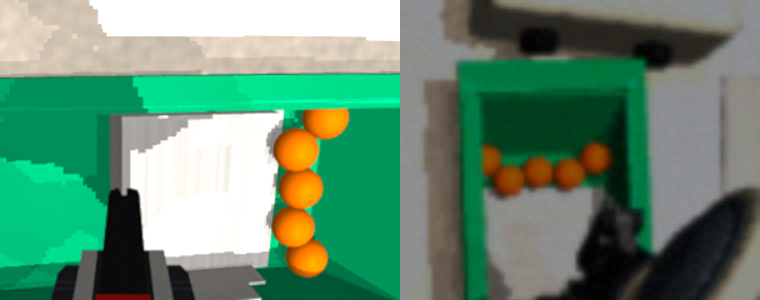

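The balls are lined up in front of the lip near the end wall. I'll keep pushing gently.

Request:
{"op": "servo_tool", "data": {
  "moves": [
    [0,0,0.005,0.0008,0,0,0],
    [0,0,0.005,0.0008,0,0,0],
    [0,0,0.005,0.0008,0,0,0],
    [0,0,0.003,0.0005,0,0,0],
    [0,0,0,0,0,0,0]
  ]
}}

```text
time: 11.42
ee_pos: [554.5, -267.5, 114.6]
tool_rot: [2.142, 2.128, 0.174]
wrist_force: [-3.9, -1.2, 7.4]
grip_width: 0.155
finger_force: 60.5
```

Request:
{"op": "servo_tool", "data": {
  "moves": [
    [0,0,0.002,0.0003,0,0,0],
    [0,0,0,0,0,0,0]
  ]
}}

```text
time: 11.68
ee_pos: [556.4, -267.5, 114.7]
tool_rot: [2.142, 2.128, 0.174]
wrist_force: [-5.1, -1.8, 7.1]
grip_width: 0.156
finger_force: 60.6
```

```bash
python3 - <<'E'
from h import *
st();a,_=cap('wrist','w8');st()
cv2.imwrite('pics/m8.png',np.clip(cv2.resize(a[60:300,180:500],(640,480))[:,:,::-1]*1.2,0,255).astype('uint8'))
X,i=cloud('w8');im=i.reshape(420,560,3)
m=((im[:,:,0]>170)&(im[:,:,1]>60)&(im[:,:,1]<150)&(im[:,:,2]<70)).astype('uint8')
n,l,s,c=cv2.connectedComponentsWithStats(m)
for j in range(1,n):
    if s[j,4]>40:
        q=X[(l==j).ravel()];print(s[j,4],c[j].round(),np.nanmedian(q,0).round(1),np.nanmax(q[:,2]).round(1))
E
```

```text
t 11.68 [ 556.4 -267.5  114.7] [2.142 2.128 0.174] F [-5.1 -1.8  7.1] w 0.156 ff 60.6 j [-0.55  0.03  1.55  0.08  1.42 -0.55]
t 11.72 [ 556.4 -267.5  114.7] [2.142 2.128 0.174] F [-5.1 -1.6  7.7] w 0.159 ff 60.6 j [-0.55  0.03  1.55  0.08  1.42 -0.55]
614 [417. 158.] [ 653.5 -230.7   25.7] 28.9
739 [393. 183.] [ 639.7 -245.3   25.3] 29.8
667 [412. 207.] [ 653.8 -261.5   25.3] 28.9
616 [409. 240.] [ 653.7 -283.2   25.4] 29.4
506 [405. 270.] [ 653.8 -305.1   25.7] 29.2
```

View pics/m8.png

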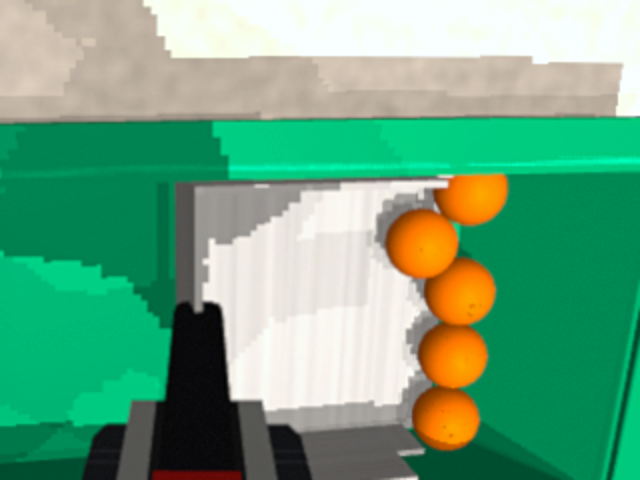

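```bash
python3 - <<'E'
from h import *
o=manip.get_obs();p=np.array(o['ee_pos']);R=Ro.from_rotvec(o['tool_rot'])
y=R.as_matrix()[:,1];pit=10-np.degrees(np.arcsin(y[2]));yaw=np.arctan2(y[1],y[0]);print(pit,yaw)
lip=p-scoopgrip([0,0,0],pit,yaw,(45,0,0),REL);print(lip)
w=[]
for th,h,dx,n in[(-pit,.3,3,2),(2.5,4.5,4,2),(5,8.5,6,2),(10,17,10,2),(15,25,14,2),(20,33,18,2),(25,41,21,2),(25,120,10,4)]:
    a,b=sc(lip+[dx,-.006*dx,h],-th,yaw,(45,0,0));w.append((a,b,0,n))
plan(w)
E
```

```text
0.59573139995309 -0.00640364233027855
[ 657.23831021 -268.85539913    3.91582164]
[[0,0,0.0015,0.0001,-0,0.001,0.0],[0,0,0.0015,0.0001,-0,0,0.0],[0,0,-0.0025,0.0003,-0.027,0,0.0],[0,0,-0.0025,0.0002,-0.027,0,0.0],[0,0,-0.0013,0.0001,-0.022,0,0.0]]
[[0,0,-0.0013,0.0001,-0.022,0,0.0],[0,0,-0.0023,0.0002,-0.043,0,0.0],[0,0,-0.0023,0.0001,-0.044,0,0.0],[0,0,-0.0021,0.0007,-0.044,0,0.0],[0,0,-0.0021,0.0006,-0.043,0,0.0]]
[[0,0,-0.0018,0.001,-0.044,0,0.0],[0,0,-0.0019,0.001,-0.043,0,0.0],[0,0,-0.002,0.0011,-0.044,0,0.0],[0,0,-0.002,0.0009,-0.044,0,0.0],[0,-0,0.0091,-0.0177,0,0,0.0]]
[[0,-0,0.009,-0.0178,0,0,0.0],[0,-0,0.0091,-0.0177,0,0,0.0],[0,-0,0.0091,-0.0178,0,0,0.0]]
end [ 528.5 -267.3  180.3] [1.878 1.866 0.588]
```

Request:
{"op": "servo_tool", "data": {
  "moves": [
    [0,0,0.0015,0.0001,0,0,0],
    [0,0,0.0015,0.0001,0,0,0],
    [0,0,-0.0025,0.0003,-0.027,0,0],
    [0,0,-0.0025,0.0002,-0.027,0,0],
    [0,0,-0.0013,0.0001,-0.022,0,0]
  ]
}}

```text
time: 12.35
ee_pos: [552.7, -267.2, 112.9]
tool_rot: [2.1, 2.087, 0.251]
wrist_force: [-5.8, 0.2, 6.0]
grip_width: 0.156
finger_force: 60.6
```

Request:
{"op": "servo_tool", "data": {
  "moves": [
    [0,0,-0.0013,0.0001,-0.022,0,0],
    [0,0,-0.0023,0.0002,-0.043,0,0],
    [0,0,-0.0023,0.0001,-0.044,0,0],
    [0,0,-0.0021,0.0007,-0.044,0,0],
    [0,0,-0.0021,0.0006,-0.043,0,0]
  ]
}}

```text
time: 12.98
ee_pos: [543.8, -266.8, 106.9]
tool_rot: [1.986, 1.973, 0.437]
wrist_force: [-3.2, 0.6, 1.9]
grip_width: 0.154
finger_force: 60.0
```

Request:
{"op": "servo_tool", "data": {
  "moves": [
    [0,0,-0.0018,0.001,-0.044,0,0],
    [0,0,-0.0019,0.001,-0.043,0,0],
    [0,0,-0.002,0.001,-0.044,0,0],
    [0,0,-0.002,0.001,-0.044,0,0],
    [0,0,0,0,0,0,0]
  ]
}}

```text
time: 13.6
ee_pos: [538.6, -266.4, 98.5]
tool_rot: [1.881, 1.867, 0.588]
wrist_force: [-0.5, -0.3, -2.1]
grip_width: 0.156
finger_force: 59.2
```

```bash
python3 - <<'E'
from h import *
st();a,_=cap('wrist','w9')
cv2.imwrite('pics/m9.png',np.clip(cv2.resize(a[60:300,180:500],(640,480))[:,:,::-1]*1.2,0,255).astype('uint8'))
X,i=cloud('w9');im=i.reshape(420,560,3)
m=((im[:,:,0]>150)&(im[:,:,1]>50)&(im[:,:,1]<150)&(im[:,:,2]<70)).astype('uint8')
n,l,s,c=cv2.connectedComponentsWithStats(m)
for j in range(1,n):
    if s[j,4]>40:
        q=X[(l==j).ravel()];print(s[j,4],c[j].round(),np.nanmedian(q,0).round(1),np.nanmax(q[:,2]).round(1))
E
```

```text
t 13.6 [ 538.6 -266.4   98.5] [1.881 1.867 0.588] F [-0.5 -0.3 -2.1] w 0.156 ff 59.2 j [-0.71 -0.27  1.95  0.45  1.02 -0.86]
685 [328. 169.] [ 614.6 -233.9   37.5] 41.3
779 [295. 184.] [ 597.1 -241.8   28.9] 32.8
474 [298. 218.] [ 599.2 -262.2   30. ] 34.1
270 [300. 249.] [ 600.8 -283.    30.1] 32.6
222 [322. 266.] [ 614.2 -296.2   35.5] 38.9
```

View pics/m9.png

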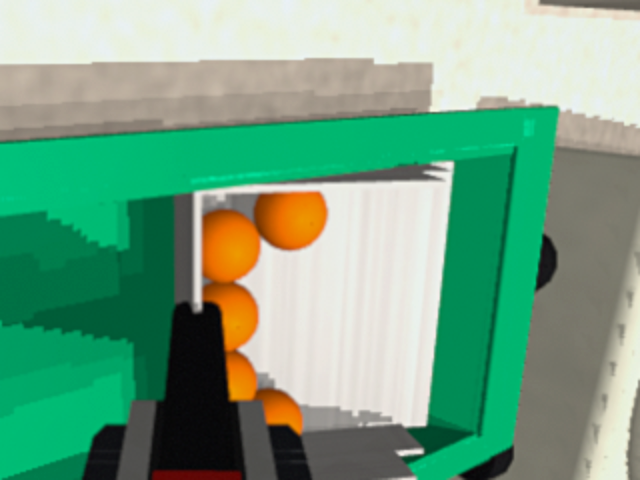

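All five balls are in the pan against its back wall. Now lift and carry them to the case.

```bash
cat >> h.py <<'E'
C=np.array([537.,1.8,0]);CY=.05
def inc(x,z): return C+Ro.from_euler('z',CY).apply([x,0,z])
E
python3 - <<'E'
from h import *
L=(45,0,0)
w=[]
for ref,th,yaw,n in[((665,-269.5,90),-25,-.006,3),((620,-267,140),-22,-.006,4),((600,-230,140),-20,0,2),((560,-100,138),-15,.025,5),(inc(-10,125),-12,CY,4),(inc(-10,88),-12,CY,3)]:
    a,b=sc(np.array(ref,float),th,yaw,L);w.append((a,b,0,n))
plan(w)
E
```

```text
[[0,-0.0005,0.0057,-0.0154,-0.001,-0,-0.0],[0,-0.0006,0.0057,-0.0155,-0.001,-0.001,-0.001],[0,-0.0005,0.0057,-0.0154,-0.001,0,-0.0],[0,0.0006,-0.0004,-0.0177,0.013,0,-0.0],[0,0.0005,-0.0006,-0.0177,0.013,0,-0.0]]
[[0,0.0006,-0.0009,-0.0177,0.013,0,-0.0],[0,0.0005,-0.001,-0.0177,0.013,0,-0.0],[0,0.018,-0.0064,-0.0068,0.018,0.002,-0.003],[0,0.0181,-0.0064,-0.0066,0.017,0.001,-0.002],[0,0.0254,-0.0049,-0.005,0.018,0.002,-0.005]]
[[0,0.0254,-0.0048,-0.0048,0.017,0.003,-0.004],[0,0.0254,-0.0048,-0.0047,0.018,0.002,-0.005],[0,0.0255,-0.0048,-0.0045,0.017,0.002,-0.004],[0,0.0255,-0.0048,-0.0044,0.018,0.003,-0.005],[0,0.0248,-0.0066,-0.0013,0.013,0.002,-0.006]]
[[0,0.0247,-0.0064,-0.0011,0.013,0.003,-0.005],[0,0.0249,-0.0064,-0.001,0.013,0.002,-0.006],[0,0.0248,-0.0062,-0.0009,0.013,0.003,-0.006],[0,0,-0.0046,0.0114,-0,-0,0.0],[0,0,-0.0046,0.0115,-0,-0,0.0]]
[[0,0,-0.0046,0.0114,-0,-0,0.0]]
end [404.6  -4.2 174.1] [1.964 2.065 0.402]
```

Request:
{"op": "servo_tool", "data": {
  "moves": [
    [0,0,0.0057,-0.0154,0,0,0],
    [0,0,0.0057,-0.0154,0,0,0],
    [0,0,0.0057,-0.0154,0,0,0],
    [0,0,-0.0004,-0.0177,0.013,0,0],
    [0,0,-0.0006,-0.0177,0.013,0,0]
  ]
}}

```text
time: 14.28
ee_pos: [505.7, -266.6, 177.8]
tool_rot: [1.894, 1.883, 0.566]
wrist_force: [-0.3, 0.7, -4.4]
grip_width: 0.16
finger_force: 59.2
```

Request:
{"op": "servo_tool", "data": {
  "moves": [
    [0,0,-0.0009,-0.0177,0.013,0,0],
    [0,0.006,-0.001,-0.0177,0.013,0,0],
    [0,0.014,-0.0064,-0.0068,0.018,0.002,-0.003],
    [0,0.018,-0.0064,-0.0066,0.017,0.001,-0.002],
    [0,0.0254,-0.0049,-0.005,0.018,0.002,-0.005]
  ]
}}

```text
time: 14.9
ee_pos: [459.9, -202.1, 211.2]
tool_rot: [1.935, 1.944, 0.5]
wrist_force: [0.5, 0.6, -3.5]
grip_width: 0.158
finger_force: 59.1
```

Request:
{"op": "servo_tool", "data": {
  "moves": [
    [0,0.0254,-0.0048,-0.0048,0.017,0.003,-0.004],
    [0,0.0254,-0.0048,-0.0047,0.018,0.002,-0.005],
    [0,0.0254,-0.0048,-0.0045,0.017,0.002,-0.004],
    [0,0.0254,-0.0048,-0.0044,0.018,0.003,-0.005],
    [0,0.0248,-0.0066,-0.0013,0.013,0.002,-0.006]
  ]
}}

```text
time: 15.52
ee_pos: [426.1, -75.7, 217.5]
tool_rot: [1.959, 2.023, 0.433]
wrist_force: [-0.2, 0.1, -2.9]
grip_width: 0.157
finger_force: 59.2
```

Request:
{"op": "servo_tool", "data": {
  "moves": [
    [0,0.0248,-0.0064,-0.0011,0.013,0.003,-0.005],
    [0,0.0248,-0.0064,-0.001,0.013,0.002,-0.006],
    [0,0.018,-0.0062,-0.001,0.013,0.003,-0.006],
    [0,0.006,0,0,0,0,0],
    [0,0,0,0,0,0,0]
  ]
}}

```text
time: 16.15
ee_pos: [405.2, -3.9, 212.5]
tool_rot: [1.963, 2.067, 0.402]
wrist_force: [0.0, -0.0, -2.9]
grip_width: 0.157
finger_force: 59.1
```

```bash
cat >> h.py <<'E'
def balls(fn):
    X,i=cloud(fn);im=i.reshape(420,560,3)
    m=((im[:,:,0]>80)&(im[:,:,0]>1.7*im[:,:,1])&(im[:,:,0]>2.5*im[:,:,2])&(im[:,:,1]>.25*im[:,:,0])).astype('uint8')
    n,l,s,c=cv2.connectedComponentsWithStats(m)
    for j in range(1,n):
        if s[j,4]>12:
            q=X[(l==j).ravel()];print(fn,s[j,4],c[j].round(),np.nanmedian(q,0).round(1),np.nanmax(q[:,2]).round(1))
E
python3 - <<'E'
from h import *
st();cap('wrist','w10');balls('w10');cap('top','t10');balls('t10');st()
L=(45,0,0)
w=[]
for ref,th,n in[(inc(-10,88),-12,3),(inc(-15,72),2,3),(inc(-15,62),18,4),(inc(-12,50),35,3),(inc(-10,45),48,3)]:
    a,b=sc(ref,th,CY,L);w.append((a,b,0,n))
plan(w)
E
```

```text
t 16.15 [405.2  -3.9 212.5] [1.963 2.067 0.402] F [ 0.  -0.  -2.9] w 0.157 ff 59.1 j [-0.15 -0.82  2.05  0.08  1.53 -0.19]
w10 2654 [306. 200.] [452.3  19.1 131.4] 205.9
t10 1668 [ 23. 163.] [633.1 637.7 119.2] 124.6
t10 102 [272. 226.] [459.4  25.  131.5] 139.3
t10 142 [291. 226.] [456.1 -24.9 131.2] 139.4
t 16.25 [405.3  -4.5 212.4] [1.964 2.066 0.401] F [ 0.7  0.1 -3.1] w 0.154 ff 59.1 j [-0.16 -0.82  2.05  0.08  1.53 -0.19]
[[0,0.0001,-0.005,0.0117,-0,-0,0.0],[0,0.0002,-0.005,0.0118,-0.001,-0,0.0],[0,0.0001,-0.005,0.0117,0,-0,0.0],[0,0,0.0074,-0.001,0.081,-0,0.0],[0,0,0.0073,-0.0016,0.082,-0,0.0]]
[[0,0,0.0072,-0.0022,0.081,-0,0.0],[0,0,0.0091,-0.0019,0.07,-0,0.0],[0,0,0.009,-0.0025,0.07,-0,0.0],[0,0,0.0087,-0.0032,0.07,-0,0.0],[0,0,0.0085,-0.0037,0.07,-0,0.0]]
[[0,0,0.015,-0.0023,0.099,-0,0.0],[0,0,0.0147,-0.0038,0.099,-0,0.0],[0,0,0.0142,-0.0052,0.098,-0,0.0],[0,0,0.0114,-0.0038,0.076,-0,0.0],[0,0,0.0112,-0.0046,0.076,-0,0.0]]
[[0,0,0.0107,-0.0055,0.075,-0,0.0]]
end [540.2   2.7 194.2] [-1.798 -1.891  0.65 ]
```

Request:
{"op": "servo_tool", "data": {
  "moves": [
    [0,0.0001,-0.005,0.0117,0,0,0],
    [0,0.0001,-0.005,0.0117,0,0,0],
    [0,0.0001,-0.005,0.0117,0,0,0],
    [0,0,0.0074,-0.001,0.081,0,0],
    [0,0,0.0073,-0.0016,0.082,0,0]
  ]
}}

```text
time: 16.88
ee_pos: [417.1, -3.4, 180.7]
tool_rot: [2.056, 2.162, 0.236]
wrist_force: [0.7, -0.2, -3.0]
grip_width: 0.158
finger_force: 59.2
```

Request:
{"op": "servo_tool", "data": {
  "moves": [
    [0,0,0.0072,-0.0022,0.081,0,0],
    [0,0,0.0091,-0.0019,0.07,0,0],
    [0,0,0.009,-0.0025,0.07,0,0],
    [0,0,0.0087,-0.0032,0.07,0,0],
    [0,0,0.0085,-0.0037,0.07,0,0]
  ]
}}

```text
time: 17.5
ee_pos: [459.4, -1.2, 197.2]
tool_rot: [-2.093, -2.202, 0.157]
wrist_force: [-0.5, -0.2, -2.3]
grip_width: 0.154
finger_force: 59.3
```

Request:
{"op": "servo_tool", "data": {
  "moves": [
    [0,0,0.0075,-0.0012,0.05,0,0],
    [0,0,0.0075,-0.0012,0.05,0,0],
    [0,0,0.0147,-0.0038,0.099,0,0],
    [0,0,0.0142,-0.0052,0.098,0,0],
    [0,0,0.0114,-0.0038,0.076,0,0]
  ]
}}

```text
time: 18.12
ee_pos: [517.4, 1.7, 195.8]
tool_rot: [-1.887, -1.985, 0.522]
wrist_force: [0.3, 0.0, -2.6]
grip_width: 0.154
finger_force: 59.5
```

Request:
{"op": "servo_tool", "data": {
  "moves": [
    [0,0,0.0112,-0.0046,0.076,0,0],
    [0,0,0.0107,-0.0055,0.075,0,0],
    [0,0,0,0,0,0,0],
    [0,0,0,0,0,0,0]
  ]
}}

```text
time: 18.62
ee_pos: [540.2, 2.9, 193.7]
tool_rot: [-1.797, -1.891, 0.65]
wrist_force: [-0.5, -0.8, -1.2]
grip_width: 0.155
finger_force: 59.6
```

```bash
python3 - <<'E'
from h import *
st();cap('wrist','w11');balls('w11');cap('top','t11');balls('t11');cap('scene','s11');balls('s11');st()
E
```

```text
t 18.62 [540.2   2.9 193.7] [-1.797 -1.891  0.65 ] F [-0.5 -0.8 -1.2] w 0.155 ff 59.6 j [-0.03  0.47  1.01 -0.07  2.32 -0.11]
w11 880 [512. 151.] [582.7  47.3  25. ] 59.5
w11 879 [474. 172.] [564.5  30.3  24.5] 29.4
w11 899 [502. 198.] [583.6  18.   24.7] 59.3
w11 827 [496. 231.] [584.9  -4.7  24.8] 58.8
w11 758 [485. 288.] [587.2 -45.9  24.6] 29.2
t11 1664 [ 23. 163.] [633.1 637.7 119.2] 125.0
s11 37 [10. 80.] [-494.3 -633.1  195.2] 198.5
s11 60 [491. 192.] [673.6 676.7 104.8] 116.0
s11 15 [450. 189.] [603.6 580.3  91.1] 100.1
s11 17 [471. 198.] [680.4 588.  110.9] 115.1
s11 39 [333. 304.] [840.4  38.9  97.4] 100.3
s11 43 [267. 314.] [ 805.8 -111.5   97.7] 100.5
s11 45 [298. 317.] [840.1 -51.7  98.2] 100.9
s11 40 [329. 321.] [874.5   8.8  97.4] 101.7
s11 45 [261. 331.] [ 840.3 -140.3   98. ] 102.3
t 18.77 [539.9   2.9 195.2] [-1.798 -1.892  0.65 ] F [-0.5  0.4 -1.7] w 0.153 ff 59.6 j [-0.03  0.47  1.01 -0.07  2.32 -0.11]
```

All five balls are on the case floor (tops near z=29, inside the rim). Next, take the scoop back to the mat.

```bash
python3 - <<'E'
from h import *
L=(45,0,0);w=[]
for ref,th,yaw,n in[(inc(-8,75),46,CY,2),(inc(0,110),25,CY,3),(inc(20,150),0,CY,4)]:
    a,b=sc(np.array(ref,float),th,yaw,L);w.append((a,b,0,n))
Rg=Ro.from_rotvec([2.098,2.163,.192]);g=np.array([473.7,238.6,112.9])
w+=[(g+[0,0,120],Rg,0,7),(g+[0,0,12],Rg,0,4),(g+[0,0,2],Rg,0,3)]
plan(w)
E
```

```text
[[0,-0.0001,-0.0102,-0.0107,-0.017,0,0.0],[0,-0.0001,-0.01,-0.0109,-0.016,0,0.001],[0,-0,-0.0179,0.0015,-0.122,0,-0.0],[0,-0,-0.018,-0.0007,-0.123,0,-0.0],[0,-0.0001,-0.0178,-0.0028,-0.122,0,-0.0]]
[[0,0,-0.0091,0.0006,-0.109,0,-0.0],[0,0,-0.0092,-0.0004,-0.109,0,-0.0],[0,0,-0.009,-0.0014,-0.109,0,-0.0],[0,0,-0.0088,-0.0024,-0.109,0,-0.0],[0,0.0341,0.0036,0.0045,-0,-0,0.003]]
[[0,0.0342,0.0036,0.0045,-0.001,-0.001,0.002],[0,0.0342,0.0034,0.0045,0,-0,0.003],[0,0.0341,0.0034,0.0045,-0,-0,0.003],[0,0.0342,0.0032,0.0045,-0,-0.001,0.003],[0,0.0342,0.0032,0.0044,-0.001,0,0.002]]
[[0,0.0342,0.0031,0.0045,-0,-0,0.003],[0,-0,-0.0047,0.0266,-0,-0,0.0],[0,-0,-0.0048,0.0266,-0,-0,0.0],[0,-0.0001,-0.0047,0.0265,-0,-0,0.0],[0,0,-0.0048,0.0266,-0,-0,0.0]]
[[0,0,-0.0006,0.0033,-0,-0,0.0],[0,0,-0.0005,0.0033,-0,-0,0.0],[0,0,-0.0006,0.0033,-0,-0,0.0]]
end [473.7 238.6 114.9] [2.098 2.163 0.192]
```

Request:
{"op": "servo_tool", "data": {
  "moves": [
    [0,0,-0.0102,-0.0107,-0.017,0,0],
    [0,0,-0.01,-0.0109,-0.016,0,0],
    [0,0,-0.0179,0.0015,-0.122,0,0],
    [0,0,-0.018,-0.0007,-0.122,0,0],
    [0,0,-0.0178,-0.0028,-0.122,0,0]
  ]
}}

```text
time: 19.4
ee_pos: [490.8, 0.4, 253.8]
tool_rot: [-2.033, -2.139, 0.278]
wrist_force: [0.2, 0.1, -1.1]
grip_width: 0.159
finger_force: 59.6
```

Request:
{"op": "servo_tool", "data": {
  "moves": [
    [0,0,-0.0091,0.0006,-0.109,0,0],
    [0,0,-0.0092,-0.0004,-0.109,0,0],
    [0,0,-0.009,-0.0014,-0.109,0,0],
    [0,0,-0.0088,-0.0024,-0.109,0,0],
    [0,0.034,0.0036,0.0045,0,0,0.003]
  ]
}}

```text
time: 20.02
ee_pos: [456.5, 31.5, 258.1]
tool_rot: [2.084, 2.176, 0.193]
wrist_force: [0.8, 1.0, -1.0]
grip_width: 0.155
finger_force: 59.9
```

Request:
{"op": "servo_tool", "data": {
  "moves": [
    [0,0.0342,0.0036,0.0045,0,0,0.002],
    [0,0.0342,0.0034,0.0045,0,0,0.003],
    [0,0.0342,0.0034,0.0045,0,0,0.003],
    [0,0.0342,0.0032,0.0045,0,0,0.003],
    [0,0.0342,0.0032,0.0045,0,0,0.002]
  ]
}}

```text
time: 20.65
ee_pos: [470.6, 205.5, 237.7]
tool_rot: [2.097, 2.171, 0.192]
wrist_force: [0.9, -0.5, -0.6]
grip_width: 0.155
finger_force: 59.9
```

Request:
{"op": "servo_tool", "data": {
  "moves": [
    [0,0.0342,0.0031,0.0045,0,0,0.003],
    [0,0,-0.0047,0.0266,0,0,0],
    [0,0,-0.0048,0.0266,0,0,0],
    [0,0,-0.0047,0.0265,0,0,0],
    [0,0,0,0,0,0,0]
  ]
}}

```text
time: 21.28
ee_pos: [471.8, 238.6, 150.0]
tool_rot: [2.102, 2.17, 0.184]
wrist_force: [-0.2, 1.0, -1.8]
grip_width: 0.154
finger_force: 59.9
```

```bash
python3 - <<'E'
from h import *
st();cap('wrist','w12');st()
X,i=cloud('w12');Z=X[:,2]
grey=(i.max(1)-i.min(1)<50)&(i.mean(1)>40)
c=X[(abs(X[:,0]-535)<30)&(abs(X[:,1]-252)<25)&grey&(Z>15)&(Z<60)];A=np.c_[c[:,:2]-[530,239],np.ones(len(c))];print('pan floor',len(c),np.linalg.lstsq(A,c[:,2],rcond=None)[0].round(4))
Rg=Ro.from_rotvec([2.098,2.163,.192]);g=np.array([473.7,238.6,112.9])
plan([(g+[0,0,6],Rg,0,4)])
E
```

```text
t 21.27 [471.8 238.6 150. ] [2.102 2.17  0.184] F [-0.2  1.  -1.8] w 0.154 ff 59.9 j [ 0.44 -0.23  1.73 -0.06  1.48  0.41]
t 21.32 [472.8 238.9 151.9] [2.102 2.169 0.188] F [-0.6  0.2 -0.7] w 0.152 ff 59.9 j [ 0.44 -0.23  1.73 -0.06  1.48  0.41]
pan floor 6534 [-1.70000e-03  1.10000e-03  4.34776e+01]
[[0,-0.0001,-0.0012,0.0082,-0.002,-0.001,0.0],[0,-0.0001,-0.0011,0.0081,-0.001,-0.001,0.0],[0,-0.0001,-0.0012,0.0082,-0.002,-0,0.001],[0,-0.0001,-0.0012,0.0081,-0.002,-0.001,-0.0]]
end [473.7 238.6 119. ] [2.098 2.163 0.192]
```

Request:
{"op": "servo_tool", "data": {
  "moves": [
    [0,0,-0.0013,0.009,0,0,0],
    [0,0,-0.0013,0.009,0,0,0],
    [0,0,-0.0013,0.009,0,0,0],
    [0,0,-0.001,0.006,0,0,0],
    [0,0,0,0,0,0,0]
  ]
}}

```text
time: 21.95
ee_pos: [473.7, 239.2, 116.8]
tool_rot: [2.102, 2.17, 0.187]
wrist_force: [0.1, 0.6, -1.4]
grip_width: 0.156
finger_force: 59.8
```

Request:
{"op": "servo_tool", "data": {
  "moves": [
    [0,0,-0.0003,0.002,0,0,0],
    [0,0,0,0,0,0,0]
  ]
}}

```text
time: 22.2
ee_pos: [474.1, 239.3, 115.9]
tool_rot: [2.102, 2.169, 0.189]
wrist_force: [0.6, 1.3, -1.7]
grip_width: 0.16
finger_force: 59.8
```

Request:
{"op": "servo_tool", "data": {
  "moves": [
    [0,0,-0.0002,0.001,0,0,0],
    [0,0,0,0,0,0,0]
  ]
}}

```text
time: 22.45
ee_pos: [474.0, 239.3, 114.7]
tool_rot: [2.102, 2.169, 0.189]
wrist_force: [0.0, -0.3, -1.4]
grip_width: 0.154
finger_force: 59.8
```

Request:
{"op": "servo_tool", "data": {
  "moves": [
    [0,0,-0.0002,0.001,0,0,0],
    [0,0,0,0,0,0,0]
  ]
}}

```text
time: 22.7
ee_pos: [473.9, 239.3, 113.6]
tool_rot: [2.102, 2.169, 0.188]
wrist_force: [-0.7, 0.3, -1.8]
grip_width: 0.158
finger_force: 59.8
```

Request:
{"op": "servo_tool", "data": {
  "moves": [
    [0,0,-0.0002,0.001,0,0,0],
    [0,0,0,0,0,0,0]
  ]
}}

```text
time: 22.95
ee_pos: [474.1, 239.4, 113.1]
tool_rot: [2.101, 2.169, 0.19]
wrist_force: [-0.1, 0.1, 0.1]
grip_width: 0.159
finger_force: 60.2
```

Request:
{"op": "servo_tool", "data": {
  "moves": [
    [0,0,-0.0001,0.0006,0,0,0],
    [0,0,0,0,0,0,0]
  ]
}}

```text
time: 23.2
ee_pos: [474.2, 239.5, 113.0]
tool_rot: [2.101, 2.169, 0.19]
wrist_force: [-3.9, -1.6, 5.7]
grip_width: 0.156
finger_force: 60.9
```

Request:
{"op": "servo_tool", "data": {
  "moves": [
    [0.5,0,0,0,0,0,0],
    [0.5,0,0,0,0,0,0],
    [0.8,0,0,0,0,0,0],
    [0.8,0,0,0,0,0,0],
    [0.8,0,0,0,0,0,0]
  ]
}}

```text
time: 23.82
ee_pos: [473.9, 239.3, 112.0]
tool_rot: [2.102, 2.169, 0.189]
wrist_force: [-0.4, 0.7, -1.6]
grip_width: 0.792
finger_force: 0.0
```

Request:
{"op": "servo_tool", "data": {
  "moves": [
    [0.8,0,0,-0.02,0,0,0],
    [0.8,0,0,-0.04,0,0,0],
    [0.8,0,0,-0.05,0,0,0],
    [0.8,0,0,-0.05,0,0,0],
    [0.8,0,0,-0.03,0,0,0]
  ]
}}

```text
time: 24.45
ee_pos: [441.8, 237.8, 302.8]
tool_rot: [2.1, 2.168, 0.195]
wrist_force: [0.8, 0.7, -0.9]
grip_width: 0.802
finger_force: 0.0
```

```bash
python3 - <<'E'
from h import *
st();cap('wrist','w13')
X,i=cloud('w13');Z=X[:,2]
near=lambda x,y,a,b:(abs(X[:,0]-x)<a)&(abs(X[:,1]-y)<b)
def box(n,m):
    q=X[m];print(n,len(q),np.percentile(q[:,2],[2,50,98]).round(1) if len(q) else '',cv2.minAreaRect(q[:,:2].astype(np.float32)) if len(q) else '')
box('handletop',near(472,237,30,30)&(Z>125)&(Z<150))
box('panrim',near(532,240,70,70)&(Z>35)&(Z<44)&~(near(480,235,40,20)))
grey=(i.max(1)-i.min(1)<50)&(i.mean(1)>40)
c=X[near(535,252,30,25)&grey&(Z<25)];A=np.c_[c[:,:2]-[530,239],np.ones(len(c))];print('pan floor',len(c),np.linalg.lstsq(A,c[:,2],rcond=None)[0].round(4))
balls('w13')
E
```

```text
t 24.45 [441.8 237.8 302.8] [2.1   2.168 0.195] F [ 0.8  0.7 -0.9] w 0.802 ff 0.0 j [ 0.47 -0.29  1.51 -0.07  1.76  0.42]
handletop 622 [127.9 138.7 140.7] ((471.2410583496094, 239.2867431640625), (15.468435287475586, 26.815980911254883), 1.5225799083709717)
panrim 465 [35.3 42.4 43.9] ((520.9268798828125, 240.66552734375), (68.64012145996094, 93.34049987792969), 1.8588601350784302)
pan floor 2234 [6.5000e-03 1.0700e-02 9.0097e+00]
w13 30 [343. 317.] [580.9  42.1  28.9] 31.3
w13 487 [338. 332.] [578.8  21.1  26.7] 32.1
w13 158 [341. 371.] [585.5 -43.9  26.5] 31.3
```

The scoop is standing on the mat and released. Next is the lid: shut the gripper and go behind it.

```bash
cat > lid.py <<'E'
from h import *
Rl=tool(0,CY,lean=0);H=np.array([600.5,4.8,60.5])
def tcp(th,r=100,half=15,gap=0):
    x=-r*np.cos(th)+6*np.sin(th);z=r*np.sin(th)+6*np.cos(th)
    if th>np.pi/2: x=max(x,-130*np.cos(th)+6*np.sin(th))
    return H+Ro.from_euler('z',CY).apply([x+half+gap,0,z+25])
E
python3 - <<'E'
from lid import *
plan([((560,120,300),Rl,0,4),((665,8,265),Rl,0,4),(tcp(1.77,gap=12)+[0,0,0],Rl,0,3)])
print(tcp(1.77),tcp(1.2),tcp(0))
E
```

```text
[[0,-0.0304,0.0278,0.0065,0.045,-0.002,-0.005],[0,-0.0306,0.028,0.0053,0.044,-0.001,-0.004],[0,-0.0307,0.028,0.0041,0.045,-0.001,-0.005],[0,-0.0308,0.028,0.0028,0.044,-0.002,-0.004],[0,-0.0293,0.0248,0.0088,0,-0,-0.0]]
[[0,-0.0292,0.0249,0.0087,0,-0,-0.0],[0,-0.0293,0.0248,0.0088,0,-0,-0.0],[0,-0.0293,0.0248,0.0087,0,-0,-0.0],[0,0,-0.002,0.0276,0,-0,-0.0],[0,0,-0.002,0.0275,0,-0,-0.0]]
[[0,0.0001,-0.002,0.0276,0,-0,-0.0]]
end [659.    7.8 182.3] [2.166 2.276 0.   ]
[647.04864626   7.12937378 182.33511439] [584.87600942   4.01814882 180.87805512] [515.60622787   0.55177061  91.5       ]
```

Request:
{"op": "servo_tool", "data": {
  "moves": [
    [0,-0.0305,0.028,0.0065,0.045,-0.002,-0.005],
    [0,-0.0305,0.028,0.0053,0.044,-0.001,-0.004],
    [0,-0.0307,0.028,0.0041,0.045,-0.001,-0.005],
    [0,-0.0308,0.028,0.0028,0.044,-0.002,-0.004],
    [0,-0.0293,0.0248,0.0088,0,0,0]
  ]
}}

```text
time: 25.12
ee_pos: [587.6, 90.2, 282.5]
tool_rot: [-2.164, -2.273, 0.014]
wrist_force: [0.1, 0.4, -0.0]
grip_width: -0.001
finger_force: 0.0
```

Request:
{"op": "servo_tool", "data": {
  "moves": [
    [0,-0.0293,0.0248,0.0088,0,0,0],
    [0,-0.0293,0.0248,0.0088,0,0,0],
    [0,-0.0293,0.0248,0.0087,0,0,0],
    [0,0,0,0,0,0,0],
    [0,0,0,0,0,0,0]
  ]
}}

```text
time: 25.75
ee_pos: [664.4, 7.5, 256.3]
tool_rot: [-2.163, -2.273, 0.014]
wrist_force: [-0.8, -0.7, 0.5]
grip_width: -0.003
finger_force: 0.0
```

```bash
python3 - <<'E'
from lid import *
st();cap('top','t14');cap('scene','s14')
for f in('t14','s14'):
    X,i=cloud(f);Z=X[:,2];near=lambda x,y,a,b:(abs(X[:,0]-x)<a)&(abs(X[:,1]-y)<b)
    m=(i[:,2]>i[:,0]*1.5)&near(620,5,50,90)&(Z>65)&(Z<200);q=X[m]
    if len(q)>30:
        n=np.linalg.svd(q-q.mean(0))[2][2];print(f,len(q),q.mean(0).round(1),n.round(3),np.percentile(q,[1,99],0).round(1).tolist())
    m=near(475,238,30,30)&(Z>110)&(Z<150);print('handle',X[m].mean(0),len(X[m]),X[m][:,2].max() if m.any() else '')
th=[1.77,1.66,1.56,1.46,1.36]
plan([(tcp(1.77,gap=12),Rl,0,3)]+[(tcp(t),Rl,0,2) for t in th])
E
```

```text
t 25.75 [664.4   7.5 256.3] [-2.163 -2.273  0.014] F [-0.8 -0.7  0.5] w -0.003 ff 0.0 j [-0.04  0.28  1.02 -0.    1.85 -0.09]
t14 1000 [ 6.168e+02 -6.000e-01  1.340e+02] [-0.981 -0.057  0.187] [[602.0, -63.1, 67.3], [632.9, 63.4, 194.7]]
handle [472.48481056 233.4312043  131.70461945] 80 138.1231071525083
s14 1116 [619.4   3.5 132.4] [-0.981 -0.051  0.188] [[604.0, -62.7, 66.4], [632.2, 71.4, 187.4]]
handle [474.310259   236.10502121 125.44494449] 89 138.33893694294895
[[0,0,-0.0016,0.0251,-0.002,0.001,0.0],[0,0.0001,-0.0016,0.025,-0.003,0.001,0.0],[0,-0.0001,-0.0017,0.0251,-0.002,0.002,0.0],[0,0,-0.006,-0,-0,-0,0.0],[0,0.0001,-0.006,-0,-0,-0,0.0]]
[[0,-0,-0.007,-0.0011,-0,-0,0.0],[0,-0,-0.007,-0.0012,-0,-0,0.0],[0,-0,-0.0063,-0.0005,-0,-0,0.0],[0,-0,-0.0064,-0.0005,-0,-0,0.0],[0,-0,-0.005,0,-0,-0,0.0]]
[[0,-0,-0.005,0.0001,-0,-0,0.0],[0,-0,-0.005,0.0005,-0,-0,0.0],[0,-0,-0.005,0.0005,-0,-0,0.0]]
end [600.4   4.8 184.5] [-2.165 -2.276 -0.   ]
```

Request:
{"op": "servo_tool", "data": {
  "moves": [
    [0,0,0,0.025,0,0,0],
    [0,0,-0.0016,0.025,0,0,0],
    [0,0,-0.0016,0.023,0,0,0],
    [0,0,-0.006,0,0,0,0],
    [0,0,-0.006,0,0,0,0]
  ]
}}

```text
time: 26.48
ee_pos: [648.6, 6.8, 185.7]
tool_rot: [-2.164, -2.275, 0.011]
wrist_force: [-0.6, 0.1, -0.1]
grip_width: -0.004
finger_force: 0.0
```

Request:
{"op": "servo_tool", "data": {
  "moves": [
    [0,0,-0.007,-0.001,0,0,0],
    [0,0,-0.007,-0.001,0,0,0],
    [0,0,-0.0063,-0.0005,0,0,0],
    [0,0,-0.0063,-0.0005,0,0,0],
    [0,0,-0.005,0,0,0,0]
  ]
}}

```text
time: 27.1
ee_pos: [616.9, 4.6, 187.2]
tool_rot: [-2.164, -2.274, 0.013]
wrist_force: [0.7, -0.9, 1.4]
grip_width: -0.002
finger_force: 0.6
```

```bash
cat >> lid.py <<'E'
def lidang(f,z0=66):
    X,i=cloud(f);Z=X[:,2];m=(i[:,2]>i[:,0]*1.5)&(i[:,2]>i[:,1]*1.3)&(abs(X[:,0]-560)<110)&(abs(X[:,1]-5)<80)&(Z>z0)&(Z<205);q=X[m]
    if len(q)>30:
        c=np.median(q,0);q=q[np.linalg.norm(q-c,axis=1)<110];n=np.linalg.svd(q-q.mean(0))[2][2];n*=np.sign(n[0]);print(f,len(q),q.mean(0).round(1),n.round(3),'theta',round(float(np.arctan2(n[0],n[2])),3),np.percentile(q,[1,99],0).round(1).tolist())
E
python3 - <<'E'
from lid import *
st();cap('top','t15');cap('scene','s15');lidang('t15');lidang('s15')
E
```

```text
t 27.1 [616.9   4.6 187.2] [-2.164 -2.274  0.013] F [ 0.7 -0.9  1.4] w -0.002 ff 0.6 j [-0.05  0.14  1.3  -0.    1.71 -0.1 ]
t15 325 [600.1  -5.  147.8] [0.998 0.059 0.024] theta 1.547 [[592.8, -63.4, 71.1], [605.3, 55.4, 195.5]]
s15 1396 [603.   -1.4 124.7] [0.998 0.054 0.039] theta 1.532 [[596.1, -63.0, 67.1], [608.9, 71.1, 189.9]]
```

```bash
sed -i 's/600.5,4.8/601.5,4.8/;s/half=15/half=12/' lid.py; python3 - <<'E'
from lid import *
plan([(tcp(t),Rl,0,1) for t in np.arange(1.46,.25,-.08)]+[(tcp(t),Rl,0,1) for t in (.2,.15,.11)])
E
```

```text
[[0,0.001,-0.0082,0.0016,-0.009,0.004,-0.001],[0,-0,-0.008,0.0007,0,-0,0.0],[0,-0,-0.0079,0.0014,0,-0,0.0],[0,-0,-0.0078,0.0019,0,-0,0.0],[0,-0,-0.0076,0.0026,0,-0,0.0]]
[[0,-0,-0.0073,0.0032,0,-0,0.0],[0,-0,-0.0071,0.0038,0,-0,0.0],[0,-0,-0.0067,0.0043,0,-0,0.0],[0,-0,-0.0064,0.0049,0,-0,0.0],[0,-0,-0.006,0.0053,0,-0,0.0]]
[[0,-0,-0.0055,0.0058,0,-0,0.0],[0,-0,-0.005,0.0063,0,-0,0.0],[0,-0,-0.0045,0.0066,0,-0,0.0],[0,-0,-0.004,0.0069,0,-0,0.0],[0,-0,-0.0034,0.0073,0,-0,0.0]]
[[0,-0,-0.0029,0.0075,0,-0,0.0],[0,-0,-0.0017,0.0057,0,-0,0.0],[0,-0,-0.0012,0.0049,0,-0,0.0],[0,-0,-0.0007,0.0039,0,-0,0.0]]
end [5.149e+02 5.000e-01 1.025e+02] [2.165e+00 2.276e+00 1.000e-03]
```

Request:
{"op": "servo_tool", "data": {
  "moves": [
    [0,0,-0.0082,0.0016,0,0,0],
    [0,0,-0.008,0.0007,0,0,0],
    [0,0,-0.0079,0.0014,0,0,0],
    [0,0,-0.0078,0.0019,0,0,0],
    [0,0,-0.0076,0.0026,0,0,0]
  ]
}}

```text
time: 27.82
ee_pos: [577.2, 2.6, 179.1]
tool_rot: [-2.164, -2.273, 0.013]
wrist_force: [0.8, 0.2, -1.0]
grip_width: -0.002
finger_force: 0.5
```

Request:
{"op": "servo_tool", "data": {
  "moves": [
    [0,0,-0.0073,0.0032,0,0,0],
    [0,0,-0.0071,0.0038,0,0,0],
    [0,0,-0.0067,0.0043,0,0,0],
    [0,0,-0.0064,0.0049,0,0,0],
    [0,0,-0.006,0.0053,0,0,0]
  ]
}}

```text
time: 28.45
ee_pos: [543.6, 0.9, 157.7]
tool_rot: [-2.164, -2.273, 0.013]
wrist_force: [1.0, -0.7, 1.7]
grip_width: 0.005
finger_force: 0.5
```

```bash
python3 - <<'E'
from lid import *
st();cap('top','t16');cap('scene','s16');lidang('t16');lidang('s16')
E
```

```text
t 28.45 [543.6   0.9 157.7] [-2.164 -2.273  0.013] F [ 1.  -0.7  1.7] w 0.005 ff 0.5 j [-0.06 -0.05  1.55 -0.    1.65 -0.11]
t16 349 [525.3  -9.2 144.9] [0.689 0.037 0.724] theta 0.76 [[509.8, -69.1, 118.1], [551.3, 48.2, 158.1]]
s16 1985 [560.3  -1.9 106.4] [0.691 0.039 0.722] theta 0.764 [[512.2, -65.7, 66.8], [602.2, 69.0, 152.7]]
```

Tracking as planned (θ≈0.76). Keep going down.

Request:
{"op": "servo_tool", "data": {
  "moves": [
    [0,0,-0.0055,0.0058,0,0,0],
    [0,0,-0.005,0.0063,0,0,0],
    [0,0,-0.0045,0.0066,0,0,0],
    [0,0,-0.004,0.0069,0,0,0],
    [0,0,-0.0034,0.0073,0,0,0]
  ]
}}

```text
time: 29.18
ee_pos: [521.1, -0.3, 124.7]
tool_rot: [-2.164, -2.273, 0.013]
wrist_force: [0.1, 0.2, 0.9]
grip_width: -0.004
finger_force: 0.4
```

Request:
{"op": "servo_tool", "data": {
  "moves": [
    [0,0,-0.0029,0.0075,0,0,0],
    [0,0,-0.0017,0.0057,0,0,0],
    [0,0,-0.0012,0.0049,0,0,0],
    [0,0,-0.0007,0.0039,0,0,0],
    [0,0,0,0,0,0,0]
  ]
}}

```text
time: 29.8
ee_pos: [514.7, -0.7, 102.9]
tool_rot: [-2.164, -2.273, 0.014]
wrist_force: [0.9, -0.0, 0.2]
grip_width: -0.001
finger_force: 0.0
```

```bash
python3 - <<'E'
from lid import *
st();cap('scene','s17');lidang('s17',50)
E
```

```text
t 29.8 [514.7  -0.7 102.9] [-2.164 -2.273  0.014] F [ 0.9 -0.   0.2] w -0.001 ff 0.0 j [-0.06 -0.11  1.7  -0.    1.56 -0.11]
s17 1591 [546.3  -3.4  72.6] [0.118 0.005 0.993] theta 0.118 [[476.6, -67.3, 62.7], [601.5, 68.9, 82.0]]
```

Request:
{"op": "servo_tool", "data": {
  "moves": [
    [0,0,-0.0003,0.003,0,0,0],
    [0,0,-0.0002,0.003,0,0,0],
    [0,0,0,0.002,0,0,0],
    [0,0,0,0.0015,0,0,0],
    [0,0,0,0,0,0,0]
  ]
}}

```text
time: 30.48
ee_pos: [514.2, -0.8, 93.6]
tool_rot: [-2.164, -2.273, 0.013]
wrist_force: [0.5, -0.6, 0.7]
grip_width: 0.002
finger_force: 0.0
```

Request:
{"op": "servo_tool", "data": {
  "moves": [
    [0,0,0,0.001,0,0,0],
    [0,0,0,0,0,0,0]
  ]
}}

```text
time: 30.72
ee_pos: [514.3, -0.8, 92.8]
tool_rot: [-2.164, -2.274, 0.013]
wrist_force: [0.3, -0.0, -0.3]
grip_width: 0.003
finger_force: 0.0
```

Request:
{"op": "servo_tool", "data": {
  "moves": [
    [0,0,0,0.001,0,0,0],
    [0,0,0,0,0,0,0]
  ]
}}

```text
time: 30.98
ee_pos: [514.3, -0.8, 91.8]
tool_rot: [-2.164, -2.274, 0.013]
wrist_force: [-0.7, -0.4, -0.3]
grip_width: -0.003
finger_force: 0.0
```

```bash
python3 - <<'E'
from lid import *
st();cap('scene','s18');lidang('s18',50)
E
```

```text
t 30.98 [514.3  -0.8  91.8] [-2.164 -2.274  0.013] F [-0.7 -0.4 -0.3] w -0.003 ff 0.0 j [-0.06 -0.1   1.72 -0.    1.54 -0.11]
s18 1442 [546.3  -3.4  66.4] [ 0.004 -0.005  1.   ] theta 0.004 [[475.9, -67.8, 61.6], [600.9, 69.3, 70.1]]
```

Nearly shut; press lightly until contact force shows.

Request:
{"op": "servo_tool", "data": {
  "moves": [
    [0,0,0,0.0008,0,0,0],
    [0,0,0,0,0,0,0]
  ]
}}

```text
time: 31.28
ee_pos: [514.3, -0.8, 91.6]
tool_rot: [-2.164, -2.274, 0.013]
wrist_force: [-1.4, -0.0, 3.6]
grip_width: 0.001
finger_force: 1.9
```

Request:
{"op": "servo_tool", "data": {
  "moves": [
    [0,0,0,0.0006,0,0,0],
    [0,0,0,0,0,0,0]
  ]
}}

```text
time: 31.52
ee_pos: [514.3, -0.8, 91.5]
tool_rot: [-2.164, -2.274, 0.013]
wrist_force: [-2.7, 0.4, 6.4]
grip_width: 0.002
finger_force: 3.4
```

Request:
{"op": "servo_tool", "data": {
  "moves": [
    [0,0,0,0.0005,0,0,0],
    [0,0,0,0,0,0,0]
  ]
}}

```text
time: 31.78
ee_pos: [514.3, -0.8, 91.4]
tool_rot: [-2.164, -2.274, 0.012]
wrist_force: [-4.6, -0.4, 8.3]
grip_width: -0.0
finger_force: 4.5
```

Request:
{"op": "servo_tool", "data": {
  "moves": [
    [0,0,0,-0.01,0,0,0],
    [0,0,0,-0.03,0,0,0],
    [0,0,0,-0.05,0,0,0],
    [0.5,0,0,-0.06,0,0,0],
    [0.5,0,-0.03,-0.04,0,0,0]
  ]
}}

```text
time: 32.4
ee_pos: [486.4, -1.5, 282.7]
tool_rot: [-2.165, -2.275, 0.011]
wrist_force: [0.0, -0.4, -0.3]
grip_width: 0.42
finger_force: 0.0
```

Request:
{"op": "servo_tool", "data": {
  "moves": [
    [0.5,-0.03,-0.03,0,0,0,0],
    [0.5,0,0,0,0,0,0],
    [0.5,0,0,0,0,0,0],
    [0.5,0,0,0,0,0,0]
  ]
}}

```text
time: 32.9
ee_pos: [457.6, -32.5, 279.8]
tool_rot: [-2.162, -2.273, 0.014]
wrist_force: [0.4, -0.5, 0.1]
grip_width: 0.498
finger_force: 0.0
```

```bash
python3 - <<'E'
from lid import *
st();cap('scene','s19');cap('top','t19');lidang('s19',50);lidang('t19',50);cap('wrist','w19');lidang('w19',50);balls('w19')
for f in('s19','t19'):
    X,i=cloud(f);Z=X[:,2];near=lambda x,y,a,b:(abs(X[:,0]-x)<a)&(abs(X[:,1]-y)<b)
    m=near(475,238,30,30)&(Z>110)&(Z<150);print('handle',X[m].mean(0).round(1),m.sum(),X[m][:,2].max().round(1))
    c=X[near(540,240,28,35)&(Z<25)];A=np.c_[c[:,:2]-[530,239],np.ones(len(c))];print('pan floor',len(c),np.linalg.lstsq(A,c[:,2],rcond=None)[0].round(4))
# what changed outside of scoop/lid/tub/arm
for a,b in(('s0','s19'),('t0','t19')):
    A,B=[cv2.GaussianBlur(cv2.imread('pics/%s.png'%k),(5,5),0).astype(int) for k in(a,b)]
    D=(abs(A-B).max(2)>40).astype('uint8');n,l,s,c=cv2.connectedComponentsWithStats(D)
    print(b,[s[j].tolist() for j in range(1,n) if s[j,4]>25])
E
```

```text
bash:  2089 Killed                     python3 - <<'E'
from lid import *
st();cap('scene','s19');cap('top','t19');lidang('s19',50);lidang('t19',50);cap('wrist','w19');lidang('w19',50);balls('w19')
for f in('s19','t19'):
    X,i=cloud(f);Z=X[:,2];near=lambda x,y,a,b:(abs(X[:,0]-x)<a)&(abs(X[:,1]-y)<b)
    m=near(475,238,30,30)&(Z>110)&(Z<150);print('handle',X[m].mean(0).round(1),m.sum(),X[m][:,2].max().round(1))
    c=X[near(540,240,28,35)&(Z<25)];A=np.c_[c[:,:2]-[530,239],np.ones(len(c))];print('pan floor',len(c),np.linalg.lstsq(A,c[:,2],rcond=None)[0].round(4))
# what changed outside of scoop/lid/tub/arm
for a,b in(('s0','s19'),('t0','t19')):
    A,B=[cv2.GaussianBlur(cv2.imread('pics/%s.png'%k),(5,5),0).astype(int) for k in(a,b)]
    D=(abs(A-B).max(2)>40).astype('uint8');n,l,s,c=cv2.connectedComponentsWithStats(D)
    print(b,[s[j].tolist() for j in range(1,n) if s[j,4]>25])
E
```

The script ran out of memory on a full SVD (my code); I'll fix that and rerun.

```bash
sed -i 's/np.linalg.svd(q-q.mean(0))\[2\]/np.linalg.svd(q-q.mean(0),full_matrices=False)[2]/' lid.py; python3 - <<'E'
from lid import *
st();cap('scene','s19');cap('top','t19');cap('wrist','w19')
for f in('s19','t19','w19'): lidang(f,50)
balls('w19')
for f in('s19','t19'):
    X,i=cloud(f);Z=X[:,2];near=lambda x,y,a,b:(abs(X[:,0]-x)<a)&(abs(X[:,1]-y)<b)
    m=near(475,238,30,30)&(Z>110)&(Z<150);print('handle',X[m].mean(0).round(1),m.sum(),X[m][:,2].max().round(1))
    c=X[near(540,240,28,35)&(Z<25)];A=np.c_[c[:,:2]-[530,239],np.ones(len(c))];print('pan floor',len(c),np.linalg.lstsq(A,c[:,2],rcond=None)[0].round(4))
for a,b in(('s0','s19'),('t0','t19')):
    A,B=[cv2.GaussianBlur(cv2.imread('pics/%s.png'%k),(5,5),0).astype(int) for k in(a,b)]
    D=(abs(A-B).max(2)>40).astype('uint8');n,l,s,c=cv2.connectedComponentsWithStats(D)
    print(b,[s[j].tolist() for j in range(1,n) if s[j,4]>25])
E
```

```text
t 33.05 [457.5 -32.5 280. ] [-2.162 -2.274  0.014] F [-0.1 -0.2  0.5] w 0.498 ff 0.0 j [-0.14 -0.27  1.53 -0.01  1.89 -0.19]
s19 1624 [540.2  -0.9  66.2] [ 0.005 -0.001  1.   ] theta 0.005 [[472.7, -67.5, 61.7], [600.8, 69.1, 70.2]]
t19 740 [549.8  42.8  66.1] [ 0.002 -0.002 -1.   ] theta 3.14 [[470.5, -51.4, 61.7], [601.9, 69.7, 70.4]]
w19 23372 [534.    6.   66.7] [ 0.001  0.001 -1.   ] theta 3.14 [[470.3, -66.1, 64.8], [598.1, 70.5, 68.6]]
handle [474.2 236.5 125.3] 88 138.0
pan floor 273 [-9.1000e-03  2.3000e-03  4.6669e+00]
handle [472.5 233.4 131.8] 80 138.3
pan floor 497 [-2.0000e-03 -1.0400e-02  4.3294e+00]
s19 [[23, 0, 141, 45, 2870], [164, 0, 29, 20, 400], [210, 0, 59, 43, 1839], [203, 14, 5, 12, 34], [0, 31, 19, 5, 90], [4, 43, 30, 6, 150], [215, 70, 76, 99, 1974], [213, 84, 9, 6, 37], [0, 100, 8, 6, 34], [225, 101, 19, 21, 195], [180, 106, 13, 30, 156], [189, 107, 7, 12, 53], [0, 111, 49, 64, 1530], [252, 128, 6, 13, 49], [194, 155, 41, 12, 228], [134, 162, 118, 33, 1096], [236, 174, 71, 82, 2153], [71, 202, 58, 31, 537], [307, 214, 7, 13, 51], [265, 256, 47, 18, 298], [189, 282, 8, 9, 55], [165, 291, 9, 9, 59], [196, 296, 8, 9, 58], [180, 300, 9, 8, 60], [168, 306, 9, 9, 57]]
t19 [[216, 151, 147, 187, 7485], [383, 153, 9, 8, 55], [360, 155, 6, 7, 37], [371, 156, 10, 8, 57], [382, 171, 9, 8, 57], [361, 173, 8, 8, 47], [286, 179, 9, 42, 177], [306, 179, 41, 9, 189], [352, 182, 24, 58, 968], [302, 184, 5, 34, 108], [215, 263, 10, 30, 103], [220, 283, 29, 30, 338], [336, 290, 134, 76, 1762], [219, 306, 5, 11, 27], [402, 308, 8, 6, 33], [378, 313, 23, 18, 189], [236, 320, 46, 56, 1031], [372, 322, 31, 21, 228], [341, 327, 7, 13, 60], [433, 332, 127, 88, 3802], [287, 338, 33, 21, 367], [276, 346, 13, 10, 54], [258, 352, 66, 64, 2597], [188, 359, 61, 61, 1652]]
```

Lid flat, scoop level, gripper open and clear of everything. Handing in.

```bash
python3 -c "
from plant import manip
print(manip.hand_in())"
```

```text
the job is handed in; nothing more can be done
None
```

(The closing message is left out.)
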